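# Rake clay drying blocks into an even layer

## Task

Take the rake from its holder and rake the heaped clay blocks off the loading shelf and along the tray until all seven lie flat in one even layer on the dark drying area, none on top of another and some on its left and right halves alike; draw the blocks along with the teeth resting lightly on the deck (about 5 N, never as much as 10 N), from behind the blocks on the shelf all the way down the sloping leaf, and do not knock the tray or the blocks hard. Touch the blocks only with the rake. Then stand the rake upright in its holder again, let go, and leave the carton, jar and cup alone.

Things in the scene. Friction and masses are not known exactly. Their poses are not given: they have to be found in the camera images.
- tray: Green-walled drying tray fixed to the bench. Origin on the bench top under the middle of the line where its two decks (shelf and leaf) meet; x runs along the tray away from the robot, y across to the left, z up. Inside 165 mm wide (y -82.5 to 82.5), x from -205 to 85 mm. Its 8 mm walls on all four sides rise to 105 mm above the bench.
- shelf_mid (a point): Middle of the top of the loading shelf (tray x = 42.5 mm): fixed, level, bare metal, tray x 0 to 85 mm, its top 60 mm above the bench.
- leaf_line (a point): Middle of the hinge line (tray x = 0, shelf level) from which the stiff leaf runs to tray x = -205 mm, flush with the shelf at this line. The leaf was left sloping up or down towards the robot by an unmeasured angle, up to 0.15 rad either way (free end up to 31 mm above or below shelf level); it does not move under the rake.
- dark_line (a point): Middle of the edge of the dark drying area, at tray x = -100 mm, given at shelf level (the leaf itself is up to 15 mm higher or lower here). The leaf is bare metal from x = 0 to -100 mm and covered dark grey from -100 to -205 mm: the drying area.
- holder: Dark steel trough fixed to the bench in which the rake stands, to the left or right of the tray. Origin at the bench under its middle; the slot runs along its y axis. Slot 21 mm wide (x) and 162 mm long (y), floor 6 mm and rim 34 mm above the bench.
- rake_grip (a point): Middle of the grip zone of the rake's upright wooden handle (34 mm along x, 28 mm along y, from 60 to 142 mm above the tips of the teeth; this point is on the axis, 110 mm above the unloaded tips). Axes of the rake: z up along the handle, y along the head, x across the head, the direction in which it rakes (both faces alike). Rake about 0.24 kg.
- rake_teeth (a point): Centre of the tips of the rake's teeth. Red head bar with 7 steel teeth in a row along the rake's y, 144 mm wide over all (bar 146 mm) and 12 mm thick along x (bar 14 mm), teeth 25 mm long with 13.5 mm gaps. The head is spring-mounted: it can be pushed up towards the handle by up to 9 mm, 6 N per mm, no preload.
- carton: Yellow carton, 70 x 120 x 130 mm high, origin at the centre of its underside; bystander.
- jar: Yellow jar with a red cap, 52 mm across, 100 mm high, origin at the centre of its underside; bystander.
- cup: Red plastic cup, 72 mm across, 85 mm high, origin at the centre of its underside; bystander.
- block1_mid (a point): Centre of a brittle terracotta-coloured clay drying block, 34 x 34 x 22 mm high (z up), about 25 to 50 g. At the start in the lower row of four, side by side across the loading shelf.
- block2_mid (a point): Centre of a brittle terracotta-coloured clay drying block, 34 x 34 x 22 mm high (z up), about 25 to 50 g. At the start in the lower row of four, side by side across the loading shelf.
- block3_mid (a point): Centre of a brittle terracotta-coloured clay drying block, 34 x 34 x 22 mm high (z up), about 25 to 50 g. At the start in the lower row of four, side by side across the loading shelf.
- block4_mid (a point): Centre of a brittle terracotta-coloured clay drying block, 34 x 34 x 22 mm high (z up), about 25 to 50 g. At the start in the lower row of four, side by side across the loading shelf.
- block5_mid (a point): Centre of a brittle terracotta-coloured clay drying block, 34 x 34 x 22 mm high (z up), about 25 to 50 g. At the start one of three heaped on top of the lower row.
- block6_mid (a point): Centre of a brittle terracotta-coloured clay drying block, 34 x 34 x 22 mm high (z up), about 25 to 50 g. At the start one of three heaped on top of the lower row.
- block7_mid (a point): Centre of a brittle terracotta-coloured clay drying block, 34 x 34 x 22 mm high (z up), about 25 to 50 g. At the start one of three heaped on top of the lower row.
Things that resemble listed ones, but are neither listed nor needed, are in the scene too. What is meant by the part that bears rake_grip is not turquoise, and is the smaller of those in its own colour.

How it is judged:
On the way, in this order (a step that is already met when the one before it is completed fails the run):
1. the rake has been lifted out of its holder (height (world z) of rake_teeth above 0.05 m), for 0.1 s.
2. the teeth rest on the loading shelf behind the blocks (x of rake_teeth in the frame of tray above 0.035 m and contact force between rake and tray above 1 N and z of rake_teeth in the frame of tray below 0.066 m), for 0.1 s.
3. the teeth rest on the leaf early in the stroke (x of rake_teeth in the frame of tray between -0.055 and -0.015 m and contact force between rake and tray above 1 N), for 0.1 s.
4. the teeth still rest on the leaf near the end of the stroke (x of rake_teeth in the frame of tray below -0.065 m and contact force between rake and tray above 1 N), for 0.1 s.
At the end, for the whole second after the job is handed in: All block centres on the dark area (tray x -100 to -205 mm), each flat within 0.3 rad, no two centres within 26 mm seen from above, at least two each side of the centre line; rake upright (0.2 rad) down in its holder, within 20 mm of its middle; all released and at rest (x of block1_mid in the frame of tray between -0.205 and -0.1 m and y of block1_mid in the frame of tray between -0.0825 and 0.0825 m and (angle between block1_mid's own z axis and vertical below 0.3 rad or angle between block1_mid's own z axis and vertical above 2.84 rad) and linear speed of each of block1, block2, block3, block4, block5, block6, block7, rake below 0.02 m/s and x of block2_mid in the frame of tray between -0.205 and -0.1 m and y of block2_mid in the frame of tray between -0.0825 and 0.0825 m and (angle between block2_mid's own z axis and vertical below 0.3 rad or angle between block2_mid's own z axis and vertical above 2.84 rad) and x of block3_mid in the frame of tray between -0.205 and -0.1 m and y of block3_mid in the frame of tray between -0.0825 and 0.0825 m and (angle between block3_mid's own z axis and vertical below 0.3 rad or angle between block3_mid's own z axis and vertical above 2.84 rad) and x of block4_mid in the frame of tray between -0.205 and -0.1 m and y of block4_mid in the frame of tray between -0.0825 and 0.0825 m and (angle between block4_mid's own z axis and vertical below 0.3 rad or angle between block4_mid's own z axis and vertical above 2.84 rad) and x of block5_mid in the frame of tray between -0.205 and -0.1 m and y of block5_mid in the frame of tray between -0.0825 and 0.0825 m and (angle between block5_mid's own z axis and vertical below 0.3 rad or angle between block5_mid's own z axis and vertical above 2.84 rad) and x of block6_mid in the frame of tray between -0.205 and -0.1 m and y of block6_mid in the frame of tray between -0.0825 and 0.0825 m and (angle between block6_mid's own z axis and vertical below 0.3 rad or angle between block6_mid's own z axis and vertical above 2.84 rad) and x of block7_mid in the frame of tray between -0.205 and -0.1 m and y of block7_mid in the frame of tray between -0.0825 and 0.0825 m and (angle between block7_mid's own z axis and vertical below 0.3 rad or angle between block7_mid's own z axis and vertical above 2.84 rad) and horizontal distance between block1_mid and block2_mid above 0.026 m and horizontal distance between each of block1_mid, block2_mid and block3_mid above 0.026 m and horizontal distance between each of block1_mid, block2_mid, block3_mid and block4_mid above 0.026 m and horizontal distance between each of block1_mid, block2_mid, block3_mid, block4_mid and block5_mid above 0.026 m and horizontal distance between each of block1_mid, block2_mid, block3_mid, block4_mid, block5_mid and block6_mid above 0.026 m and horizontal distance between each of block1_mid, block2_mid, block3_mid, block4_mid, block5_mid, block6_mid and block7_mid above 0.026 m and y of any of block1_mid, block2_mid, block3_mid, block4_mid, block5_mid, block6_mid in the frame of tray below 0 m and y of any of block1_mid, block2_mid, block3_mid, block4_mid, block5_mid, block7_mid in the frame of tray below 0 m and y of any of block1_mid, block2_mid, block3_mid, block4_mid, block6_mid, block7_mid in the frame of tray below 0 m and y of any of block1_mid, block2_mid, block3_mid, block5_mid, block6_mid, block7_mid in the frame of tray below 0 m and y of any of block1_mid, block2_mid, block4_mid, block5_mid, block6_mid, block7_mid in the frame of tray below 0 m and y of any of block1_mid, block3_mid, block4_mid, block5_mid, block6_mid, block7_mid in the frame of tray below 0 m and y of any of block2_mid, block3_mid, block4_mid, block5_mid, block6_mid, block7_mid in the frame of tray below 0 m and y of any of block1_mid, block2_mid, block3_mid, block4_mid, block5_mid, block6_mid in the frame of tray above 0 m and y of any of block1_mid, block2_mid, block3_mid, block4_mid, block5_mid, block7_mid in the frame of tray above 0 m and y of any of block1_mid, block2_mid, block3_mid, block4_mid, block6_mid, block7_mid in the frame of tray above 0 m and y of any of block1_mid, block2_mid, block3_mid, block5_mid, block6_mid, block7_mid in the frame of tray above 0 m and y of any of block1_mid, block2_mid, block4_mid, block5_mid, block6_mid, block7_mid in the frame of tray above 0 m and y of any of block1_mid, block3_mid, block4_mid, block5_mid, block6_mid, block7_mid in the frame of tray above 0 m and y of any of block2_mid, block3_mid, block4_mid, block5_mid, block6_mid, block7_mid in the frame of tray above 0 m and horizontal distance between rake_grip and holder below 0.02 m and z of rake_grip in the frame of holder below 0.125 m and angle between rake_grip's own z axis and vertical below 0.2 rad and contact force between rake and the fingers below 0.1 N); the robot touches nothing.
It fails at once if the rake presses on the tray with more than 10 N (contact force between rake and tray above 10 N).
It fails at once if the rake presses on a block with more than 20 N (contact force between rake and block1 above 20 N or contact force between rake and block2 above 20 N or contact force between rake and block3 above 20 N or contact force between rake and block4 above 20 N or contact force between rake and block5 above 20 N or contact force between rake and block6 above 20 N or contact force between rake and block7 above 20 N).
It fails at once if the robot itself touches a block (contact force between any of block1, block2, block3, block4, block5, block6, block7 and the fingers above 0.5 N or contact force between any of block1, block2, block3, block4, block5, block6, block7 and the arm above 0.5 N).
It fails at once if carton, jar or cup is disturbed (distance of any of carton, jar, cup from where it was at the start of the episode above 0.02 m or angle between any of carton, jar, cup's own z axis and vertical above 0.3 rad).
It also fails if it takes over 72 s, if anything falls off the work surface, if the arm or the gripper's body presses on something with over 40 N, if the wrist force passes 120 N, or if a joint passes its speed limit or range.

## Robot

A 6-joint arm with a two-finger parallel gripper is mounted at the origin on the work surface. World frame = base frame: x ahead of the robot, y to its left, z up, the work surface at z = 0. Lengths are in m, angles in rad, forces in N, time in s.
With the tool pointing down it reaches from about 0.25 to 0.775 m from the base axis. Payload 4 kg.
Tool frame: the origin (TCP) lies midway between the tips of the shut fingers; the grasp point (between the pads) lies 19 mm behind it; y points along the fingers, x is the direction in which the jaws open and shut, and the axes are right-handed (so a half turn about y gives the same grasp; the last joint's range is limited). The gripper opens to 94 mm and grips with 3 to 60 N. Pads are 16 mm wide; open, the fingers measure 119 mm over their backs; the gripper's body (75 mm by 177 mm) begins 78 mm behind the grasp point.
Start: joints at [-1.451, 0.087, 1.371, -0, 1.684, -0.103], TCP at [0.122, -0.536, 0.206] pointing down, gripper open.
Joint ranges: [-3.1, 3.1], [-0.76, 2.03], [0.27, 2.55], [-1.08, 4.22], [0.17, 2.65], [-2.57, 2.57]. Speed limits (rad/s): [2.79, 2.79, 3.14, 3.14, 3.14, 3.14].

## Interface

Orientations are given as [roll, pitch, yaw] about the fixed x, y, z axes, in that order (R = Rz(yaw) Ry(pitch) Rx(roll)).
In Python, from bench import robot gives the robot as it stands.
- The arm moves only by the shell command python3 -m creep 'ROWS'. ROWS is JSON, a list of rows, each a list of 7 numbers: the shift along the tool's x, y, z in mm, then the turn, a rotation vector about the tool's x, y, z in degrees, then the closure in counts, from 0 (fully open) to 255 (shut). A call has 1 to 5 rows; each row is the pose to reach, as a shift and turn from the pose commanded when the call began, along the tool's axes at that moment; what a row does not reach only later rows make up. A row lasts 1/8 s, in which the tool goes at most 62.5 mm and 10.7 degrees, less where a joint would pass 70% of its speed; a pose out of reach is approached as far as the arm can. A call with a gripper value outside its range is refused whole. The fingers move at their own pace and stop on an object; the grip force is fixed at half the most. Time passes only in rows, so rows that repeat a pose let the fingers close. It gives the time, the measured TCP pose, the force and the opening at its end, in the units of the state.
- robot.get_obs(): the state, without advancing time (a new reading comes with each control period).
- robot.snapshot(name): name is "side" or "top" or "wrist"; returns a dict with "color" (480x640x3 uint8, blue, green, red), "fx", "fy", "cx", "cy" (pixels), "k1" (the pictures are not rectified: a ray, as slopes to the right and down, at radius r is drawn at 1 + k1 r^2 times it, then the intrinsics apply), "world_from_camera" (4x4, takes a point from camera to world coordinates); the wrist camera has in their place "mount" (4x4, takes a point from camera to tool coordinates, whose origin is the TCP and whose axes are the tool frame's). Camera axes: x right, y down, z forward; pixel columns grow to the right and rows downward; lengths in m; the calibration is good to about 2 mm. A picture is of the moment at which its call begins: read the wrist's pose just before it. There is no depth.
- robot.close_job(): hands the job in, once; it reports no verdict.
Trained networks look in the newest picture that a camera, given by its name, has taken for a name from the list of things; names that differ only in an ending like _2 or _b are one class to them, and where a whole thing is asked for, a point or a joint stands for the part that bears it (a point fixed in the world has none). Each returns a list of dicts, best first, with "p" (0 to 1); they miss things now and then, are a little off and sometimes report something else, mostly with a low value. They report only what shows in the picture. A call takes as long as a camera call. They do not tell look-alikes from the thing itself.
- robot.spot_in(name, camera): "point" ([x, y, z] in m, in world coordinates, good to about 4 mm: the middle of the surface that is visible of it).
- robot.landmark_of(name, camera): "point" ([x, y, z] in m, in world coordinates, good to about 4 mm: a listed point, or the origin of a listed thing).
The state is a dict: "time": time; "joint_positions": joint angles; "qvel": joint speeds; "joint_torque": joint torques, N m; "tool_pos": TCP position; "ee_rot": TCP orientation; "wrist_force": force on the tool from outside, world axes, zero at the start; "wrist_torque": the same for the moment, N m; "width": finger opening in m.
Only numpy, scipy, OpenCV 4.12 (cv2) and the standard library are available. Lean on these libraries where they do the work, as an engineer would, in place of code of your own. Each camera call takes 0.05 s, during which the arm holds its last target.

## Working session

There is one attempt and no reset: what is moved stays moved. The work goes in short steps, Python scripts to look and compute and a shell command to move; the robot and the scene stay as the last step left them, time stands still between calls to the robot, and variables do not carry over. Pictures are saved under pics/ and viewed, and the job is handed in when it is done.

```bash
mkdir -p pics; ls; python3 - <<'E'
from bench import robot
import cv2,json
o=robot.get_obs()
print(o)
for c in ["side","top","wrist"]:
    s=robot.snapshot(c); cv2.imwrite(f"pics/a_{c}.png",s["color"])
    print(c,{k:(v.tolist() if hasattr(v,'tolist') else v) for k,v in s.items() if k!='color'})
    for n in ["rake_grip","rake_teeth","holder","tray","shelf_mid","leaf_line","dark_line","carton","jar","cup"]:
        print(n,[( [round(float(x),3) for x in d["point"]],round(d["p"],2)) for d in robot.landmark_of(n,c)][:4])
E
```

```text
pics
{'time': 0.0, 'joint_positions': array([-1.45112877e+00,  8.79233507e-02,  1.37221524e+00, -2.36504012e-05,
        1.68357313e+00, -1.03087892e-01]), 'qvel': array([-2.23797023e-04, -1.34818271e-03, -1.28986519e-03,  4.06801119e-05,
        1.98941862e-03,  7.91382124e-04]), 'joint_torque': array([-8.65540969e-04, -3.40181351e+01, -3.02428401e+01,  7.16228387e-02,
        3.30705440e-02, -1.61368580e-04]), 'tool_pos': array([ 0.12143503, -0.53588255,  0.20434125]), 'ee_rot': array([-1.57060164,  0.00211023, -1.3480433 ]), 'wrist_force': array([-0.5910826 ,  0.42741675, -0.45402982]), 'wrist_torque': array([-0.01415616, -0.01601186, -0.01045015]), 'width': 0.09423361960375919}
side {'fx': 560.9450359766865, 'fy': 560.9450359766865, 'cx': 324.86066382919137, 'cy': 242.11053241811652, 'k1': 0.013424570283233352, 'world_from_camera': [[-0.9876928055659352, -0.098711277664517, 0.12132190855377413, 0.4454774731554629], [-0.15510225249391502, 0.5182007304580473, -0.8410774602996206, 0.8155992204121911], [0.02015472908787248, -0.849543457755155, -0.5271334748247445, 0.6955810742865445]
[... 1462 characters left out ...]
, 0.23)]
carton [([0.476, 0.286, -0.002], 0.76), ([0.624, 0.012, 0.091], 0.39)]
jar [([0.712, 0.227, 0.003], 0.88)]
cup [([0.724, -0.272, -0.002], 0.97)]
wrist {'fx': 418.4042178585035, 'fy': 418.4042178585035, 'cx': 313.1456201145562, 'cy': 232.92351895969003, 'k1': -0.08375498655777108, 'mount': [[0.9999999140829923, 0.0003849263917901722, 0.0001538365339506769, -0.0003299635349794938], [-5.3805693978796064e-05, -0.2474419727423433, 0.9689027129853248, -0.17995828629169816], [0.00041102184074575206, -0.9689026380173853, -0.247441930771638, 0.07265124210847779], [0.0, 0.0, 0.0, 1.0]]}
rake_grip []
rake_teeth []
holder []
tray []
shelf_mid []
leaf_line []
dark_line []
carton []
jar []
cup []
```

View pics/a_side.png

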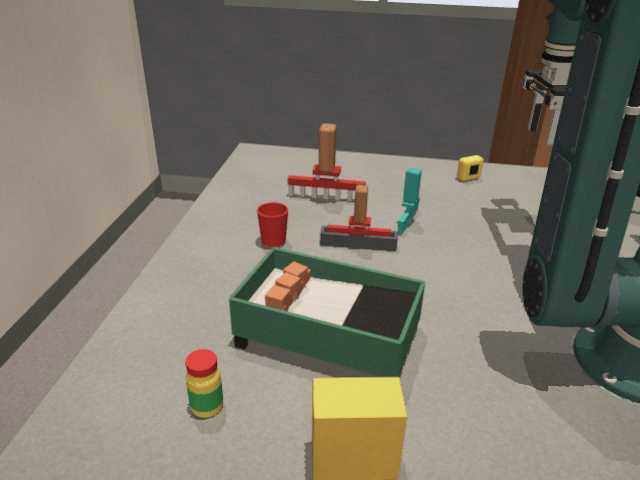

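View pics/a_top.png

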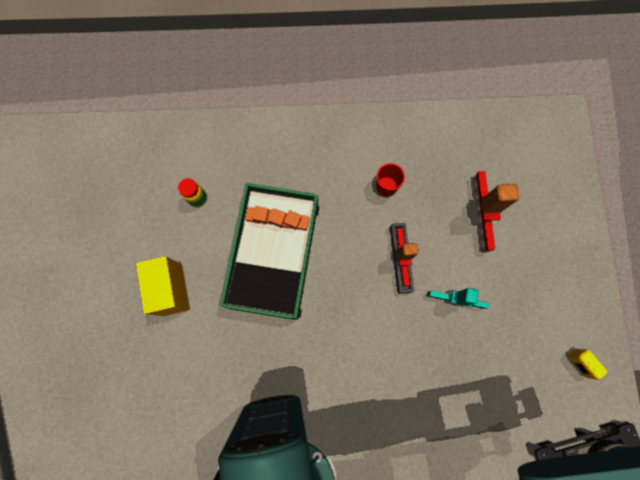

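```bash
cat > h.py <<'E'
import numpy as np,cv2
from scipy.spatial.transform import Rotation as R
def cam(s,obs=None):
    K=np.array([[s['fx'],0,s['cx']],[0,s['fy'],s['cy']],[0,0,1]]);D=np.array([s['k1'],0,0,0,0.])
    if 'mount' in s:
        T=np.eye(4);T[:3,:3]=R.from_euler('xyz',obs['ee_rot']).as_matrix();T[:3,3]=obs['tool_pos'];W=T@np.array(s['mount'])
    else: W=np.array(s['world_from_camera'])
    return K,D,W
def proj(P,c):
    K,D,W=c;Wi=np.linalg.inv(W)
    return cv2.projectPoints(np.atleast_2d(np.array(P,float)),cv2.Rodrigues(Wi[:3,:3])[0],Wi[:3,3],K,D)[0][:,0]
def onplane(px,z,c):
    K,D,W=c;u=cv2.undistortPoints(np.array(px,float).reshape(-1,1,2),K,D)[:,0]
    d=np.c_[u,np.ones(len(u))]@W[:3,:3].T;o=W[:3,3]
    return o+d*((z-o[2])/d[:,2])[:,None]
E
```

```text
(no output)
```

Three rakes are in view: a big wooden-handled one (side 327,150; top 505,195), a turquoise one (side 412,190; top 467,297), and a smaller wooden-handled one standing in the dark holder (side 361,205; top 408,250). The last fits: it isn't turquoise, it's the smaller of the two in its colour, and it's in the holder. The tray's shelf, at its far end, has three blocks on top of a row.

```bash
python3 - <<'E'
import cv2
a=cv2.imread('pics/a_side.png')[110:260,270:450];b=cv2.imread('pics/a_top.png')[150:330,360:540]
a=cv2.resize(a,(432,360),interpolation=cv2.INTER_CUBIC);b=cv2.resize(b,(360,360),interpolation=cv2.INTER_CUBIC)
cv2.imwrite('pics/crop1.png',cv2.hconcat([a,b]))
c=cv2.imread('pics/a_top.png')[175:325,215:325]
cv2.imwrite('pics/crop2.png',cv2.resize(c,None,fx=4,fy=4,interpolation=cv2.INTER_CUBIC))
d=cv2.imread('pics/a_side.png')[240:380,220:430]
cv2.imwrite('pics/crop3.png',cv2.resize(d,None,fx=3.8,fy=3.8,interpolation=cv2.INTER_CUBIC))
E
```

```text
(no output)
```

View pics/crop1.png

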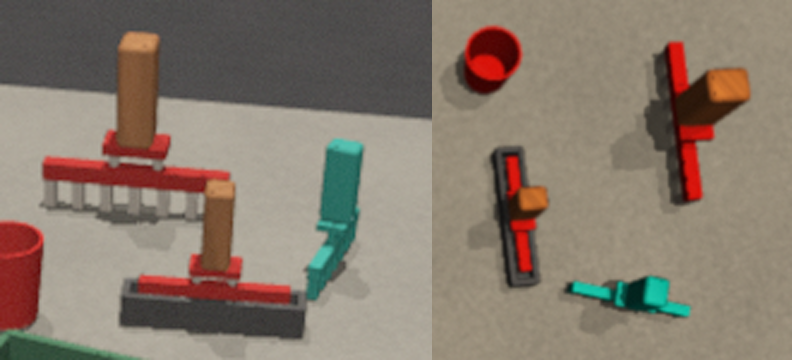

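View pics/crop2.png

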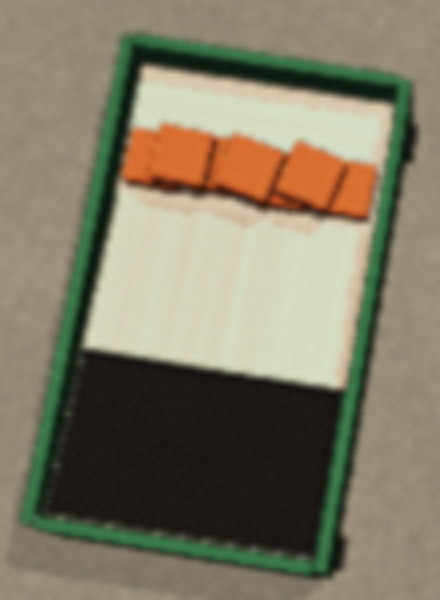

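View pics/crop3.png

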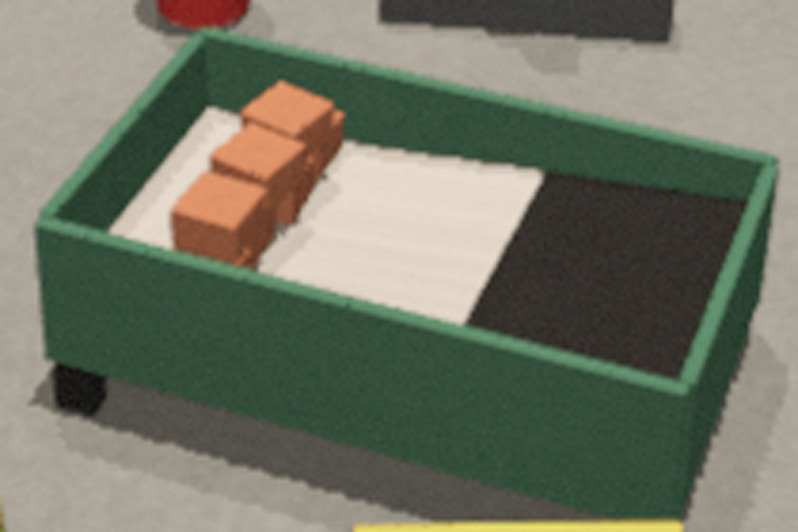

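```bash
python3 - <<'E'
from h import *
from bench import robot
from scipy.optimize import least_squares
ct=cam(robot.snapshot('top'));cs=cam(robot.snapshot('side'))
C=np.array([[93,90.5,105],[93,-90.5,105],[-213,-90.5,105],[-213,90.5,105]])/1000
tp=np.array([[125,38],[410,78],[328,572],[25,522]])/4+[215,175]
sp=np.array([[40,225],[205,32],[776,160],[690,390]])/3.8+[220,240]
def W(p,P):
    c,s=np.cos(p[2]),np.sin(p[2]);P=np.array(P,float)
    return np.c_[p[0]+c*P[:,0]-s*P[:,1],p[1]+s*P[:,0]+c*P[:,1],P[:,2]]
def res(p):return np.r_[(proj(W(p,C),ct)-tp).ravel(),(proj(W(p,C),cs)-sp).ravel()]
r=least_squares(res,[.606,.016,-.15]);p=r.x;print(p,r.fun.round(1))
# leaf: dark line z
t1=np.array([[85,350]])/4+[215,175]; s1=np.array([[545,172]])/3.8+[220,240]
r2=least_squares(lambda q:np.r_[(proj(W(p,[[-.1,.0825,q[0]]]),ct)-t1).ravel(),(proj(W(p,[[-.1,-.0825,q[0]]]),cs)-s1).ravel()],[.06]);print('dark z',r2.x,r2.fun)
s2=np.array([[468,325],[545,172]])/3.8+[220,240]
for z in (.045,.05,.055,.06,.065,.07,.075):
    X=onplane(np.r_[np.array([[85,350],[342,388]])/4+[215,175]],z,ct);Y=onplane(s2,z,cs)
    c,s=np.cos(p[2]),np.sin(p[2])
    f=lambda X:np.c_[(X[:,0]-p[0])*c+(X[:,1]-p[1])*s,-(X[:,0]-p[0])*s+(X[:,1]-p[1])*c].round(4).tolist()
    print(z,f(X),f(Y))
# networks
for c in('side','top'):
    for n in ['block1_mid','block5_mid']:
        for d in robot.landmark_of(n,c):
            X=np.array([d['point']]);print(c,n,f(X)[0],X[0,2].round(3),round(d['p'],2))
E
```

```text
[ 0.60641855  0.01460825 -0.20030621] [-0.7 -2.3  0.9 -1.1  0.1  1.1 -1.4  1.2 -2.4 -0.7 -1.1 -2.2  2.6 -1.8
  1.5  1. ]
dark z [0.06783362] [-0.28879219 -0.52952224  1.12304497  0.21000563]
0.045 [[-0.0983, 0.0864], [-0.0966, -0.0756]] [[-0.0919, 0.0165], [-0.0899, -0.1127]]
0.05 [[-0.0989, 0.0853], [-0.0973, -0.0759]] [[-0.0936, 0.0222], [-0.0916, -0.1061]]
0.055 [[-0.0996, 0.0843], [-0.0979, -0.0763]] [[-0.0953, 0.0278], [-0.0933, -0.0994]]
0.06 [[-0.1002, 0.0832], [-0.0985, -0.0767]] [[-0.0971, 0.0335], [-0.0951, -0.0928]]
0.065 [[-0.1008, 0.0821], [-0.0992, -0.077]] [[-0.0988, 0.0392], [-0.0968, -0.0861]]
0.07 [[-0.1014, 0.0811], [-0.0998, -0.0774]] [[-0.1005, 0.0448], [-0.0986, -0.0795]]
0.075 [[-0.1021, 0.08], [-0.1004, -0.0777]] [[-0.1023, 0.0505], [-0.1003, -0.0728]]Traceback (most recent call last):
  File "<stdin>", line 26, in <module>
  File "<stdin>", line 20, in <lambda>
numpy._core._exceptions._UFuncNoLoopError: ufunc 'multiply' did not contain a loop with signature matching types (dtype('float64'), dtype('<U4')) -> None
```

The crop confirms it: the small wooden-handled rake stands in the dark trough.

```bash
python3 - <<'E'
from h import *
from bench import robot
from scipy.optimize import least_squares
st=robot.snapshot('top')
c=cv2.imread('pics/a_top.png')[215:300,380:430]
cv2.imwrite('pics/crop4.png',cv2.resize(c,None,fx=7,fy=7,interpolation=cv2.INTER_CUBIC))
c=cv2.imread('pics/a_side.png')[175:255,310:410]
cv2.imwrite('pics/crop5.png',cv2.resize(c,None,fx=7,fy=7,interpolation=cv2.INTER_CUBIC))
E
```

```text
(no output)
```

View pics/crop4.png

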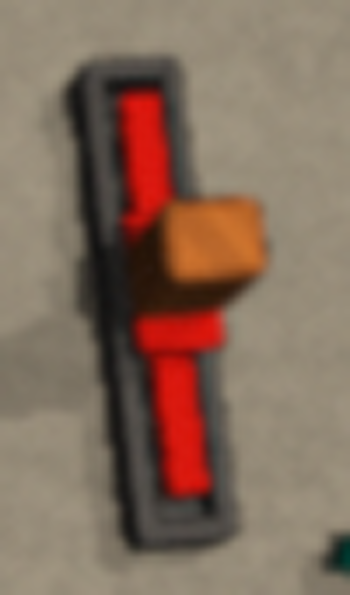

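View pics/crop5.png

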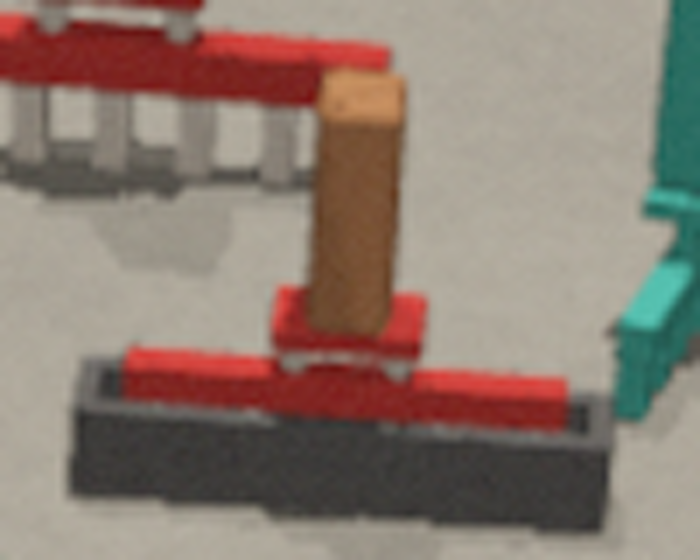

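```bash
python3 - <<'E'
from h import *
from bench import robot
ct=cam(robot.snapshot('top'));cs=cam(robot.snapshot('side'))
f=lambda a:np.array(a)/7+[380,215]
g=lambda a:np.array(a)/7+[310,175]
H=onplane(f([[170,205],[262,200],[265,268],[172,280]]),.148,ct);print('handle',H.mean(0),H.round(4).tolist())
R_=onplane(f([[90,60],[180,57],[235,540],[130,545]]),.034,ct);print('rim',R_.mean(0),R_.round(4).tolist())
a=(R_[0]+R_[1]-R_[2]-R_[3]);print('yaw',np.arctan2(a[1],a[0]))
B=onplane(f([[141,92],[189,495]]),.045,ct);print('bar',B.round(4).tolist(),B.mean(0));b=B[0]-B[1];print(np.arctan2(b[1],b[0]),np.linalg.norm(b))
Hs=onplane(g([[330,75],[405,78],[400,125],[320,120]]),.148,cs);print('handle side',Hs.mean(0))
Rs=onplane(g([[90,358],[612,395],[605,438],[75,403]]),.034,cs);print('rim side',Rs.mean(0));a=Rs[0]-Rs[1]+Rs[3]-Rs[2];print(np.arctan2(a[1],a[0]))
o=robot.get_obs();print(o['time'],o['tool_pos'])
E
```

```text
handle [ 0.52460631 -0.29911519  0.148     ] [[0.5363, -0.2846, 0.148], [0.5367, -0.3148, 0.148], [0.5141, -0.3139, 0.148], [0.5114, -0.2833, 0.148]]
rim [ 0.52453342 -0.29831955  0.034     ] [[0.6131, -0.2801, 0.034], [0.6129, -0.3131, 0.034], [0.4362, -0.3187, 0.034], [0.436, -0.2813, 0.034]]
yaw 0.019071681331026547
bar [[0.5979, -0.2959, 0.045], [0.4517, -0.3017, 0.045]] [ 0.52475608 -0.29881579  0.045     ]
0.0392067243900616 0.14631435390527608
handle side [ 0.52572674 -0.29053521  0.148     ]
rim side [ 0.52676207 -0.29910589  0.034     ]
0.055457798280856646
1.95 [ 0.12152251 -0.53643794  0.20549221]
```

```bash
cat >> h.py <<'E'
def go(o,pos,yaw):
    "rows shift(mm)/turn(deg) from measured pose to world pos with tool vertical, jaw yaw"
    M=R.from_euler('xyz',o['ee_rot']).as_matrix()
    T=np.c_[[np.cos(yaw),np.sin(yaw),0],[0,0,-1],[-np.sin(yaw),np.cos(yaw),0]]
    return (M.T@(np.array(pos)-o['tool_pos'])*1000).round(1), np.degrees(R.from_matrix(M.T@T).as_rotvec()).round(2)
E
python3 - <<'E'
from h import *
from bench import robot
o=robot.get_obs();print(go(o,[.525,-.299,.24],-1.53))
E
python3 -m creep '[[0,-35,10,0,0,0,0],[-20,-35,62,0,2.5,0,0],[-38,-35,120,0,5,0,0],[-57,-35,178,0,7.5,0,0],[-75,-35,236,0,10.5,0,0]]'
```

```text
(array([-142.4,  -34.5,  446. ]), array([0.000e+00, 1.043e+01, 1.000e-02]))
time: 2.58
tool_pos: [0.3366, -0.41, 0.2407]
ee_rot: [-1.57, -0.001, -1.533]
wrist_force: [0.8, -0.7, 0.0]
width: 0.0938
```

```bash

python3 - <<'E'
from h import *
from bench import robot
o=robot.get_obs();print(go(o,[.525,-.299,.24],-1.53))
E
```

```text
(array([-103.9,    0.7,  192.5]), array([-0.02, -0.19,  0.05]))
```

```bash

python3 -m creep '[[-27,0,50,0,0,0,0],[-54,0,100,0,0,0,0],[-80,0,148,0,0,0,0],[-104,0,192,0,0,0,0],[-104,0,192,0,0,0,0]]'
python3 - <<'E'
from h import *
from bench import robot
o=robot.get_obs();s=robot.snapshot('wrist');cv2.imwrite('pics/b_wrist.png',s['color'])
print(o['tool_pos'],o['ee_rot'])
for n in ['rake_grip','holder']:
    print(n,[(d['point'],d['p']) for d in robot.landmark_of(n,'wrist')][:3])
E
```

```text
time: 3.2
tool_pos: [0.5252, -0.2973, 0.2396]
ee_rot: [-1.571, 0.001, -1.526]
wrist_force: [-0.8, -0.3, 0.0]
width: 0.0941
[ 0.52515462 -0.29728071  0.23959336] [-1.57124121e+00  1.12546110e-03 -1.52614525e+00]
rake_grip [([0.5293, -0.2987, 0.12], 0.88)]
holder [([0.6176, -0.048, 0.072], 0.35)]
```

View pics/b_wrist.png

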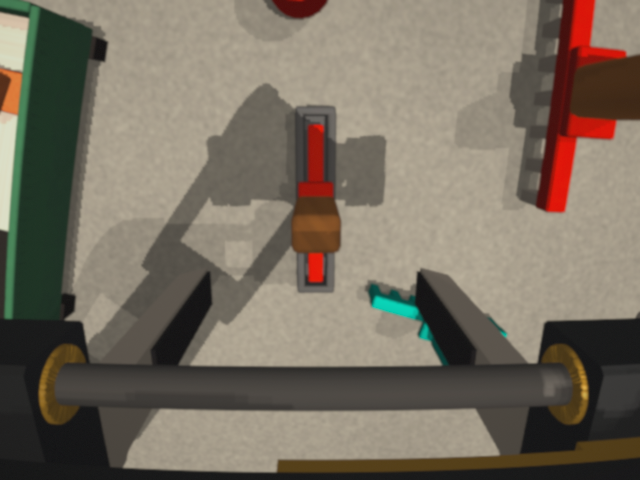

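```bash

python3 - <<'E'
from h import *
from bench import robot
o=robot.get_obs();s=robot.snapshot('wrist');c=cam(s,o)
im=s['color'][90:310,250:390]; cv2.imwrite('pics/crop6.png',cv2.resize(im,None,fx=2.7,fy=2.7,interpolation=cv2.INTER_CUBIC))
X=onplane([[297,107],[335,107],[333,291],[298,291]],.034,c);print(X.mean(0),X.round(4).tolist());a=X[0]+X[1]-X[2]-X[3];print(np.arctan2(a[1],a[0]))
X=onplane([[292,225],[341,225],[338,251],[295,251]],.148,c);print(X.mean(0),X.round(4).tolist())
E
```

```text
[ 0.52442491 -0.30201667  0.034     ] [[0.6113, -0.2817, 0.034], [0.6127, -0.3156, 0.034], [0.4375, -0.3227, 0.034], [0.4362, -0.2881, 0.034]]
0.03829709831260219
[ 0.52173348 -0.30190163  0.148     ] [[0.5302, -0.2851, 0.148], [0.5314, -0.3179, 0.148], [0.5132, -0.3169, 0.148], [0.5121, -0.2877, 0.148]]
```

View pics/crop6.png

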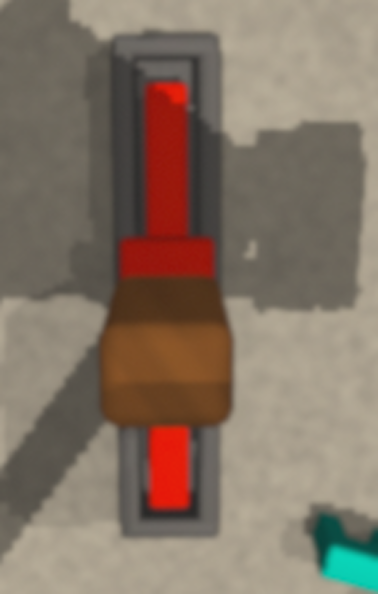

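```bash

python3 -m creep '[[3,35,-0.5,0,0.4,0,0],[3,80,-0.5,0,0.4,0,0],[3,120,-0.5,0,0.4,0,0],[3,145,-0.5,0,0.4,0,0],[3,157.5,-0.5,0,0.4,0,0]]'
python3 -m creep '[[0,0,0,0,0,0,255],[0,0,0,0,0,0,255],[0,0,0,0,0,0,255],[0,0,0,0,0,0,255],[0,0,0,0,0,0,255]]'
```

```text
time: 4.03
tool_pos: [0.5206, -0.3032, 0.0814]
ee_rot: [-1.573, 0.001, -1.54]
wrist_force: [-0.8, 0.1, 0.5]
width: 0.0941
time: 4.65
tool_pos: [0.5227, -0.3027, 0.0834]
ee_rot: [-1.57, -0.001, -1.538]
wrist_force: [-0.2, -0.3, 0.3]
width: 0.0473
```

```bash

python3 -m creep '[[0,0,0,0,0,0,255],[0,0,0,0,0,0,255],[0,0,0,0,0,0,255]]'
python3 -m creep '[[0,0,0,0,0,0,255],[0,0,0,0,0,0,255]]'
python3 - <<'E'
from bench import robot
for i in range(4):
    o=robot.get_obs();print(o['tool_pos'],o['wrist_force'],o['width'])
E
```

```text
time: 5.03
tool_pos: [0.5225, -0.302, 0.0828]
ee_rot: [-1.571, 0.001, -1.538]
wrist_force: [-0.4, 2.0, 1.2]
width: 0.034
time: 5.28
tool_pos: [0.5225, -0.3021, 0.0828]
ee_rot: [-1.571, 0.001, -1.538]
wrist_force: [0.3, 1.5, -0.2]
width: 0.034
[ 0.52249078 -0.30207583  0.0828327 ] [ 0.33740835  1.49555724 -0.16183955] 0.033959961100472745
[ 0.52249078 -0.30207583  0.0828327 ] [ 0.33740835  1.49555724 -0.16183955] 0.033959961100472745
[ 0.52249078 -0.30207583  0.0828327 ] [ 0.33740835  1.49555724 -0.16183955] 0.033959961100472745
[ 0.52249078 -0.30207583  0.0828327 ] [ 0.33740835  1.49555724 -0.16183955] 0.033959961100472745
```

```bash

python3 -m creep '[[0,-10,0,0,0,0,255],[0,-40,0,0,0,0,255],[0,-85,0,0,0,0,255],[0,-130,0,0,0,0,255],[0,-145,0,0,0,0,255]]'
python3 -m creep '[[0,0,0,0,0,0,255],[0,0,0,0,0,0,255]]'
python3 - <<'E'
from h import *
from bench import robot
o=robot.get_obs();print(o['joint_positions'])
c,s=np.cos(-.2),np.sin(-.2);x=.066
P=[.6064+c*x,.0146+s*x]
print(P,go(o,[*P,.228],-.2))
E
```

```text
time: 5.9
tool_pos: [0.5235, -0.3042, 0.2324]
ee_rot: [-1.565, -0.006, -1.539]
wrist_force: [-0.0, -0.2, -1.7]
width: 0.034
time: 6.15
tool_pos: [0.5215, -0.3022, 0.2251]
ee_rot: [-1.575, 0.003, -1.539]
wrist_force: [-0.0, 0.4, -2.7]
width: 0.0336
[-6.19029080e-01  2.06781912e-01  1.19721747e+00 -3.70370587e-04
  1.74226420e+00  9.19429010e-01]
[np.float64(0.671084394137522), np.float64(0.0014878241675259588)] (array([-298.7,   -2.8,  159.3]), array([  0.09, -76.69,  -0.27]))
```

```bash

python3 -m creep '[[-20,-3,10,0,-10,0,255],[-55,-3,28,0,-20,0,255],[-90,-3,48,0,-30,0,255],[-125,-3,68,0,-40,0,255],[-160,-3,85,0,-50,0,255]]'
python3 - <<'E'
from h import *
from bench import robot
o=robot.get_obs()
print(o['tool_pos'],go(o,[.6711,.0015,.228],-.2))
E
```

```text
time: 6.78
tool_pos: [0.6018, -0.1386, 0.2278]
ee_rot: [-1.573, 0.005, -0.66]
wrist_force: [-0.5, -1.1, -2.6]
width: 0.0341
[ 0.60180172 -0.13855476  0.22775699] (array([-31.1,  -0.4, 153.1]), array([  0.05, -26.35,  -0.29]))
```

```bash

python3 -m creep '[[-8,0,38,0,-8,0,255],[-16,0,76,0,-16,0,255],[-24,0,115,0,-24,0,255],[-31,0,153,0,-26.4,0,255],[-31,0,153,0,-26.4,0,255]]'
python3 - <<'E'
from h import *
from bench import robot
o=robot.get_obs()
s=robot.snapshot('wrist');cv2.imwrite('pics/c_wrist.png',s['color'])
s=robot.snapshot('side');cv2.imwrite('pics/c_side.png',s['color'])
s=robot.snapshot('top');cv2.imwrite('pics/c_top.png',s['color'])
print(o['tool_pos'],go(o,[.6711,.0015,.228],-.2))
E
```

```text
time: 7.4
tool_pos: [0.6721, 0.0024, 0.227]
ee_rot: [-1.571, 0.006, -0.201]
wrist_force: [-0.7, -0.1, -3.5]
width: 0.0341
[0.67207022 0.00244303 0.22700014] (array([-0.8, -1. , -1.1]), array([ 0.01, -0.04, -0.33]))
```

View pics/c_wrist.png

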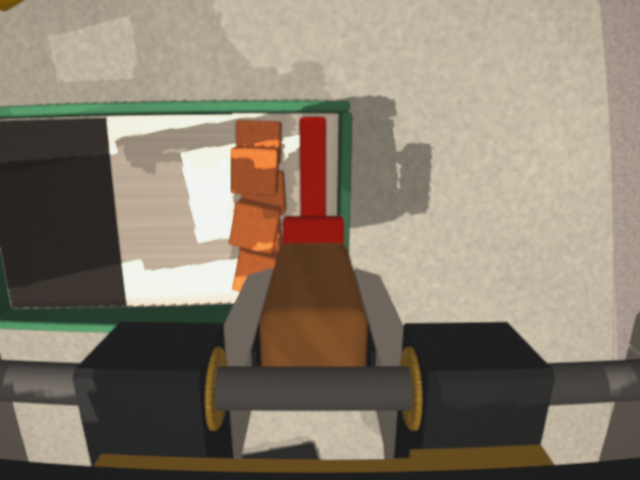

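View pics/c_side.png

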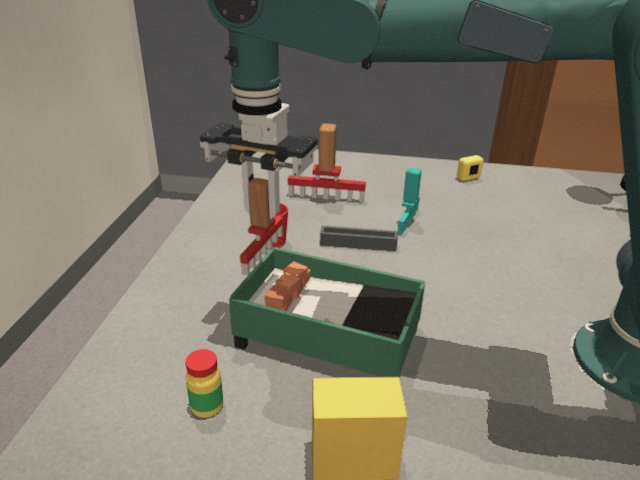

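View pics/c_top.png

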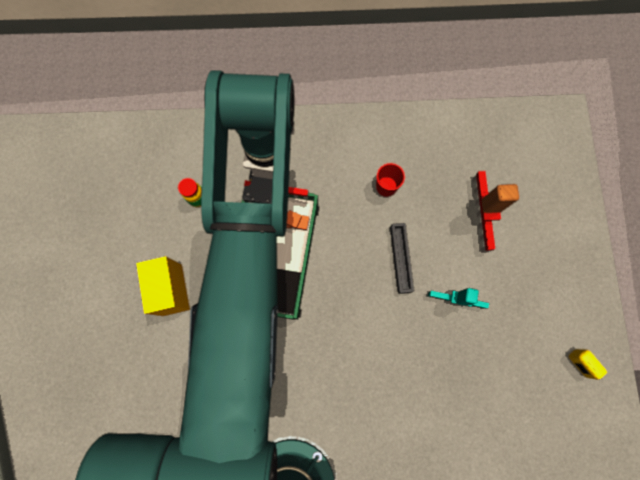

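```bash

python3 - <<'E'
from h import *
from bench import robot
o=robot.get_obs();s=robot.snapshot('wrist');c=cam(s,o)
im=s['color'][85:335,210:360]; cv2.imwrite('pics/crop7.png',cv2.resize(im,None,fx=2.4*1,fy=2.4,interpolation=cv2.INTER_CUBIC))
p=np.array([.6064,.0146,-.2])
def tf(X):
    c,s=np.cos(p[2]),np.sin(p[2]);return np.c_[(X[:,0]-p[0])*c+(X[:,1]-p[1])*s,-(X[:,0]-p[0])*s+(X[:,1]-p[1])*c].round(4).tolist()
print('outer corner',tf(onplane([[350,101]],.105,c)),'left wall outer/inner at u=100', tf(onplane([[60,105],[300,101],[60,114],[300,112]],.105,c)))
print('dark line',[tf(onplane([[107,118],[125,303]],z,c)) for z in (.055,.06,.068,.075)])
print('lower back edge',tf(onplane([[281,122],[283,180],[283,208]],.082,c)),'upper',tf(onplane([[278,150],[278,192],[281,205],[275,250]],.104,c)), tf(onplane([[233,150],[230,192]],.104,c)))
z=o['tool_pos'][2]-.077
print('bar',tf(onplane([[301,118],[325,118]],z+.039,c)))
E
```

```text
outer corner [[0.0936, 0.0872]] left wall outer/inner at u=100 [[-0.1156, 0.0886], [0.0587, 0.0874], [-0.1163, 0.0822], [0.0586, 0.0799]]
dark line [[[-0.1053, 0.0796], [-0.1088, -0.0875]], [[-0.1028, 0.0794], [-0.1063, -0.0853]], [[-0.0989, 0.0792], [-0.1023, -0.0817]], [[-0.0954, 0.079], [-0.0988, -0.0786]]]
lower back edge [[0.0433, 0.0733], [0.0439, 0.0291], [0.0434, 0.0068]] upper [[0.0424, 0.0535], [0.0417, 0.023], [0.0437, 0.0133], [0.0383, -0.0214]] [[0.0099, 0.0538], [0.0062, 0.0233]]
bar [[0.0619, 0.0742], [0.0741, 0.0741]]
```

View pics/crop7.png

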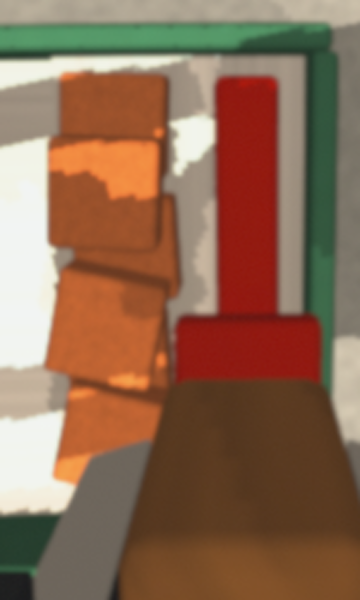

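The wrist view shows the rake over the gap behind the blocks: bar at px 301–325, rear block edge at px 283, far wall at px 342. I'll skim the three top blocks off forward first, then make the deck stroke.

```bash

python3 -m creep '[[0,20,-2,0,0,0,255],[0,45,-2,0,0,0,255],[0,60,-2,0,0,0,255],[0,64,-2,0,0.2,0,255],[0,64,-2,0,0.2,0,255]]'
python3 - <<'E'
from h import *
from bench import robot
o=robot.get_obs()
s=robot.snapshot('wrist');cv2.imwrite('pics/d_wrist.png',s['color'])
print(o['tool_pos'],o['wrist_force'],o['ee_rot'])
E
```

```text
time: 8.22
tool_pos: [0.672, -0.0028, 0.1674]
ee_rot: [-1.571, -0.001, -0.209]
wrist_force: [0.4, -0.0, -2.3]
width: 0.0338
[ 0.67203472 -0.00276429  0.16743089] [ 0.37749455 -0.00606946 -2.26873056] [-1.57081465e+00 -6.42634371e-04 -2.08794748e-01]
```

View pics/d_wrist.png

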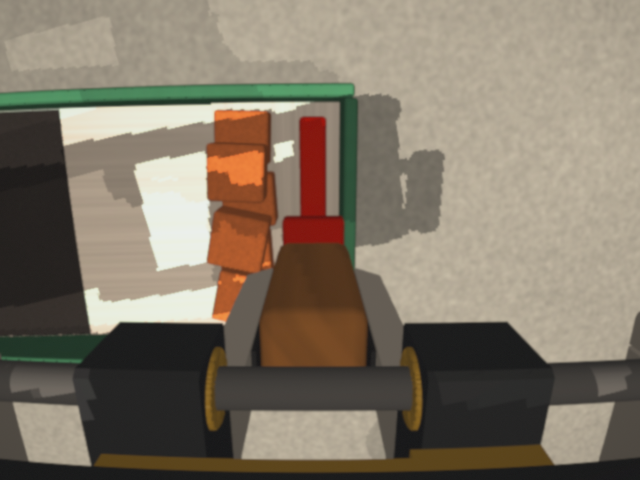

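```bash
cat >> h.py <<'E'
p=np.array([.606,.013,-.204])
def tf(X):
    X=np.atleast_2d(X);c,s=np.cos(p[2]),np.sin(p[2]);return np.c_[(X[:,0]-p[0])*c+(X[:,1]-p[1])*s,-(X[:,0]-p[0])*s+(X[:,1]-p[1])*c].round(4).tolist()
E
python3 -m creep '[[0,0,0,0,0,0,255],[0,0,0,0,0,0,255]]'
python3 - <<'E'
from h import *
from bench import robot
o=robot.get_obs();s=robot.snapshot('wrist');c=cam(s,o);cv2.imwrite('pics/e_wrist.png',s['color'])
print(o['tool_pos'],o['ee_rot'],tf(o['tool_pos']))
g=cv2.cvtColor(s['color'],cv2.COLOR_BGR2HSV);m=cv2.inRange(g,(45,60,40),(90,255,255))
pts=[]
for u in range(30,340,20):
    v=np.where(m[60:140,u])[0]+60
    if len(v): pts.append((u,v.min(),v.max()))
a=np.array(pts);print(a.tolist())
for k in (1,2):
    X=onplane(a[:,[0,k]],.105,c);t=np.array(tf(X));print(k,np.polyfit(t[:,0],t[:,1],1),t[[0,-1]].tolist())
z=o['tool_pos'][2]-.077
r=cv2.inRange(g,(0,200,60),(6,255,255))+cv2.inRange(g,(175,200,60),(180,255,255))
cols=np.where(r[160])[0];print(cols.min(),cols.max(),np.where(r[:,313])[0].min())
print(tf(onplane([[cols.min(),160],[cols.max(),160],[313,np.where(r[:,313])[0].min()]],z+.039,c)))
E
```

```text
time: 8.52
tool_pos: [0.6723, -0.0024, 0.1679]
ee_rot: [-1.571, -0.002, -0.208]
wrist_force: [0.1, 0.8, -2.6]
width: 0.0339
[ 0.67232913 -0.0023862   0.16790999] [-1.57068682 -0.00162616 -0.20816708] [[0.0681, -0.0016]]
[[30, 92, 108], [50, 91, 107], [70, 91, 106], [90, 90, 105], [110, 89, 105], [130, 88, 104], [150, 88, 104], [170, 87, 103], [190, 86, 103], [210, 86, 102], [230, 86, 101], [250, 86, 100], [270, 85, 100], [290, 85, 100], [310, 85, 100], [330, 84, 100]]
1 [0.00071923 0.09346073] [[-0.0947, 0.0937], [0.0787, 0.0939]]
2 [0.00522566 0.08496669] [[-0.0959, 0.0846], [0.0787, 0.0853]]
301 323 118
[[0.0629, 0.0539], [0.0742, 0.0539], [0.0692, 0.075]]
```

```bash
sed -i 's/^p=np.*/p=np.array([.6065,.015,-.202])/' h.py
python3 -m creep '[[-4,4,0,0,0,0,255],[-11,4,0,0,0,0,255],[-18,4,0,0,0,0,255],[-24,4,0,0,0,0,255],[-30,4,0,0,0,0,255]]'
python3 - <<'E'
from h import *
from bench import robot
s=robot.snapshot('wrist');cv2.imwrite('pics/f_wrist.png',s['color'])
E
```

```text
time: 9.2
tool_pos: [0.6423, 0.0039, 0.1632]
ee_rot: [-1.571, -0.001, -0.208]
wrist_force: [0.5, 0.8, -2.3]
width: 0.0341
```

View pics/f_wrist.png

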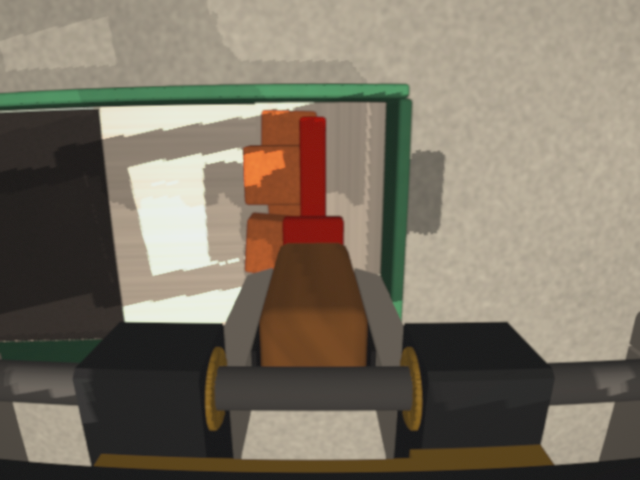

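```bash

python3 -m creep '[[-5,0,0,0,0,0,255],[-10,0,0,0,0,0,255],[-15,0,0,0,0,0,255],[-20,0,0,0,0,0,255],[-25,0,0,0,0,0,255]]'
python3 - <<'E'
from h import *
from bench import robot
s=robot.snapshot('wrist');cv2.imwrite('pics/g_wrist.png',s['color'])
E
```

```text
time: 9.88
tool_pos: [0.6175, 0.009, 0.1627]
ee_rot: [-1.571, 0.001, -0.208]
wrist_force: [-0.1, -0.2, -3.1]
width: 0.0338
```

View pics/g_wrist.png

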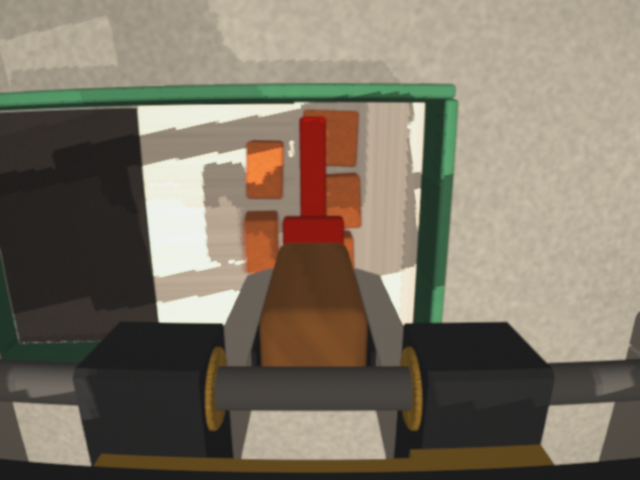

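The top blocks have moved ahead of the bar (px 247–283) and look tipped over the front edge; the lower row stayed behind it (px 330–360). I'll keep going to drop them flat.

```bash

python3 -m creep '[[-5,0,0,0,0,0,255],[-10,0,0,0,0,0,255],[-15,0,0,0,0,0,255],[-20,0,0,0,0,0,255],[-20,0,0,0,0,0,255]]'
python3 - <<'E'
from h import *
from bench import robot
s=robot.snapshot('wrist');cv2.imwrite('pics/h_wrist.png',s['color'])
s=robot.snapshot('side');cv2.imwrite('pics/h_side.png',cv2.resize(s['color'][200:400,190:440],None,fx=3,fy=3,interpolation=cv2.INTER_CUBIC))
E
```

```text
time: 10.55
tool_pos: [0.5982, 0.0132, 0.1631]
ee_rot: [-1.571, 0.0, -0.208]
wrist_force: [0.9, -0.3, -2.0]
width: 0.0336
```

View pics/h_wrist.png

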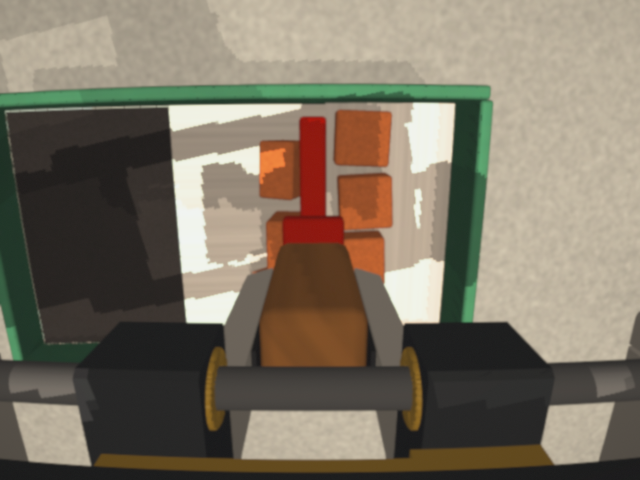

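View pics/h_side.png

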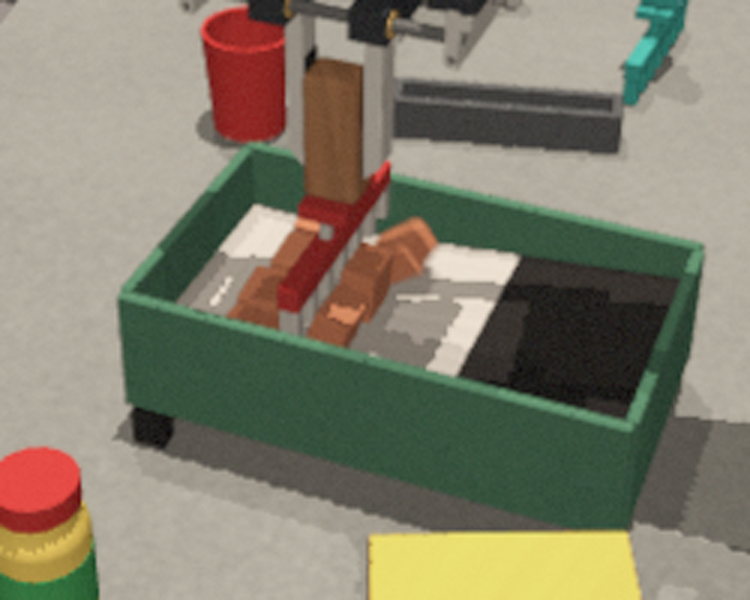

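```bash

python3 -m creep '[[0,-8,0,0,0,0,255],[0,-25,0,0,0,0,255],[0,-50,0,0,0,0,255],[0,-60,0,0,0,0,255],[0,-60,0,0,0,0,255]]'
python3 - <<'E'
from h import *
from bench import robot
s=robot.snapshot('wrist');cv2.imwrite('pics/i_wrist.png',s['color'])
s=robot.snapshot('side');cv2.imwrite('pics/i_side.png',cv2.resize(s['color'][200:400,190:440],None,fx=3,fy=3,interpolation=cv2.INTER_CUBIC))
E
```

```text
time: 11.28
tool_pos: [0.5992, 0.013, 0.2246]
ee_rot: [-1.57, -0.003, -0.208]
wrist_force: [-0.0, 0.3, -2.1]
width: 0.0341
```

View pics/i_wrist.png

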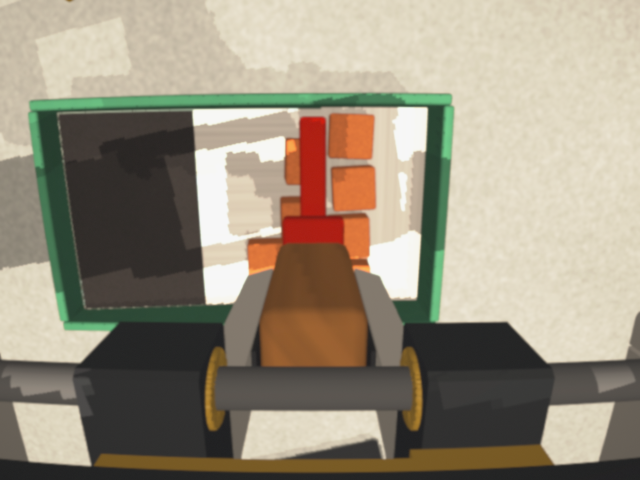

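View pics/i_side.png

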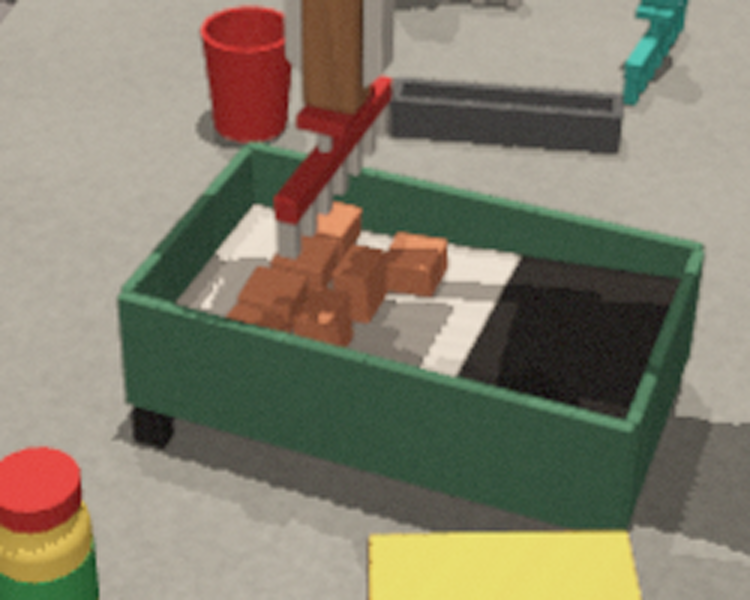

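```bash

python3 -m creep '[[25,0,0,0,0,0,255],[50,0,0,0,0,0,255],[75,0,0,0,0.3,0,255],[75,0,0,0,0.3,0,255]]'
python3 - <<'E'
from h import *
from bench import robot
o=robot.get_obs();print(o['tool_pos'],tf(o['tool_pos']),o['wrist_force'])
s=robot.snapshot('wrist');cv2.imwrite('pics/j_wrist.png',s['color'])
s=robot.snapshot('side');cv2.imwrite('pics/j_side.png',cv2.resize(s['color'][240:380,220:430],None,fx=3.8,fy=3.8,interpolation=cv2.INTER_CUBIC))
E
```

```text
time: 11.88
tool_pos: [0.6721, -0.0028, 0.22]
ee_rot: [-1.572, 0.004, -0.214]
wrist_force: [-0.9, 1.0, -2.6]
width: 0.0341
[ 0.67209292 -0.00282816  0.22001896] [[0.0678, -0.0043]] [-0.91724204  0.99110895 -2.62417163]
```

View pics/j_wrist.png

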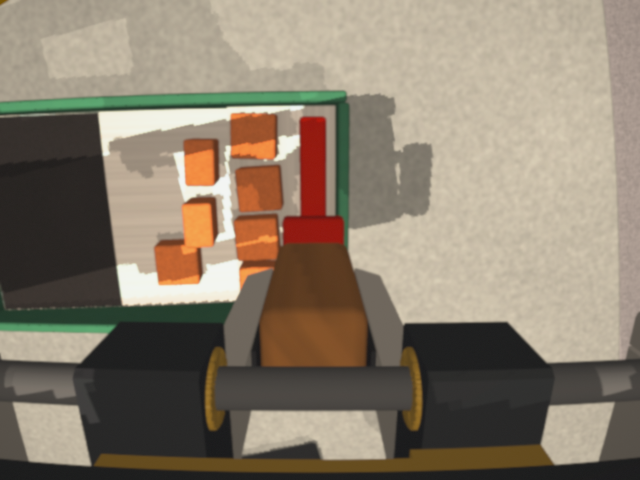

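View pics/j_side.png

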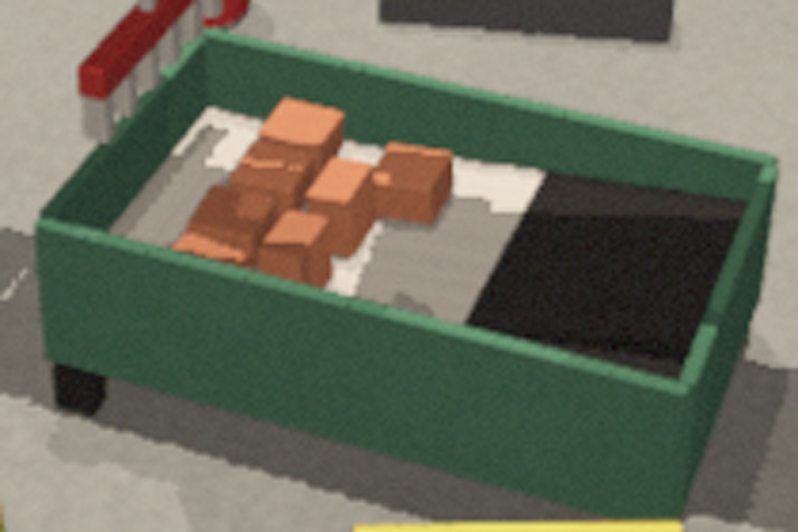

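Two of the dropped blocks (wrist px 200,162 and 199,224) stand on edge and one (177,262) lies flat; the four lower ones are undisturbed. I'll pass over the lower row again and push the two at their tops so they go over flat.

```bash

python3 - <<'E'
from h import *
from bench import robot
o=robot.get_obs();s=robot.snapshot('wrist');c=cam(s,o)
print(tf(onplane([[184,140],[217,140],[184,184],[216,246]],.0955,c)))
print('flat',tf(onplane([[155,242],[200,240],[157,284],[201,284]],.086,c)))
print('low',tf(onplane([[231,115],[276,115],[236,168],[281,205]],.082,c)))
E
```

```text
[[-0.0255, 0.0605], [-0.0014, 0.06], [-0.028, 0.0285], [-0.0073, -0.0194]]
flat [[-0.0584, -0.0184], [-0.022, -0.0171], [-0.0607, -0.0539], [-0.0242, -0.054]]
low [[0.0071, 0.0777], [0.0405, 0.0771], [0.0088, 0.0384], [0.0424, 0.0093]]
```

```bash

python3 -m creep '[[0,25,2,0,0,0,255],[0,46,2,0,-0.4,0,255],[0,54,2,0,-0.4,0,255],[-15,54,2,0,-0.4,0,255],[-38,54,2,0,-0.4,0,255]]'
python3 -m creep '[[-8,0,0,0,0,0,255],[-14,0,0,0,0,0,255],[-20,-0.5,0,0,0,0,255],[-26,-0.8,0,0,0,0,255],[-34,-1.2,0,0,0,0,255]]'
python3 - <<'E'
from h import *
from bench import robot
o=robot.get_obs();print(o['tool_pos'],tf(o['tool_pos']),o['wrist_force'])
s=robot.snapshot('wrist');cv2.imwrite('pics/k_wrist.png',s['color'])
E
```

```text
time: 12.65
tool_pos: [0.6348, 0.0076, 0.1695]
ee_rot: [-1.571, -0.001, -0.207]
wrist_force: [-0.3, -0.1, -2.8]
width: 0.0341
time: 13.28
tool_pos: [0.6018, 0.0145, 0.1701]
ee_rot: [-1.571, -0.0, -0.207]
wrist_force: [0.2, -0.6, -2.2]
width: 0.0335
[0.60181874 0.0145326  0.17007028] [[-0.0045, -0.0014]] [ 0.20839494 -0.57980903 -2.18961364]
```

View pics/k_wrist.png

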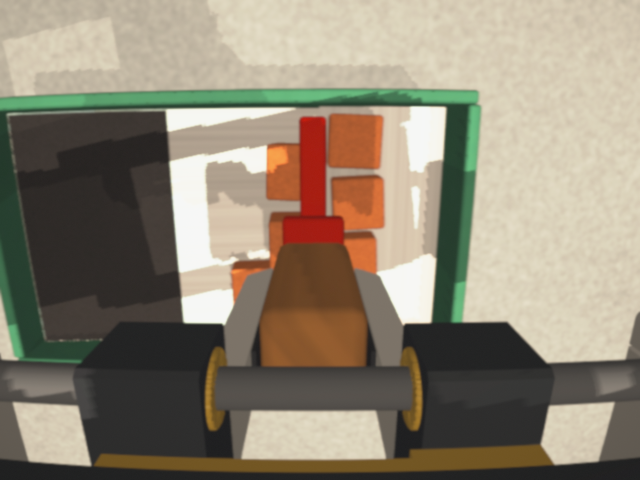

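```bash

python3 -m creep '[[-3,0.5,0,0,0,0,255],[-7,0.5,0,0,0,0,255],[-11,0.2,0,0,0,0,255],[-15,0,0,0,0,0,255],[-20,-0.3,0,0,0,0,255]]'
python3 - <<'E'
from h import *
from bench import robot
o=robot.get_obs();print(o['tool_pos'],tf(o['tool_pos']),o['wrist_force'])
s=robot.snapshot('wrist');cv2.imwrite('pics/l_wrist.png',s['color'])
s=robot.snapshot('side');cv2.imwrite('pics/l_side.png',cv2.resize(s['color'][240:380,220:430],None,fx=3.8,fy=3.8,interpolation=cv2.INTER_CUBIC))
E
```

```text
time: 13.95
tool_pos: [0.582, 0.0187, 0.1704]
ee_rot: [-1.571, 0.0, -0.207]
wrist_force: [0.1, -0.0, -3.3]
width: 0.034
[0.58198074 0.01871688 0.17035822] [[-0.0248, -0.0013]] [ 0.1074019  -0.02227841 -3.30806621]
```

View pics/l_wrist.png

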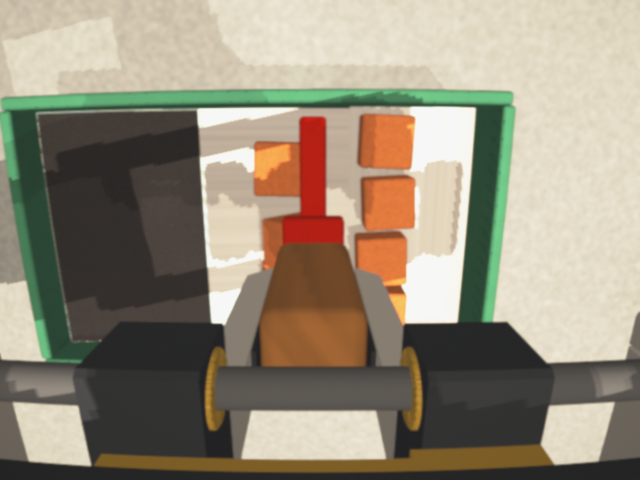

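View pics/l_side.png

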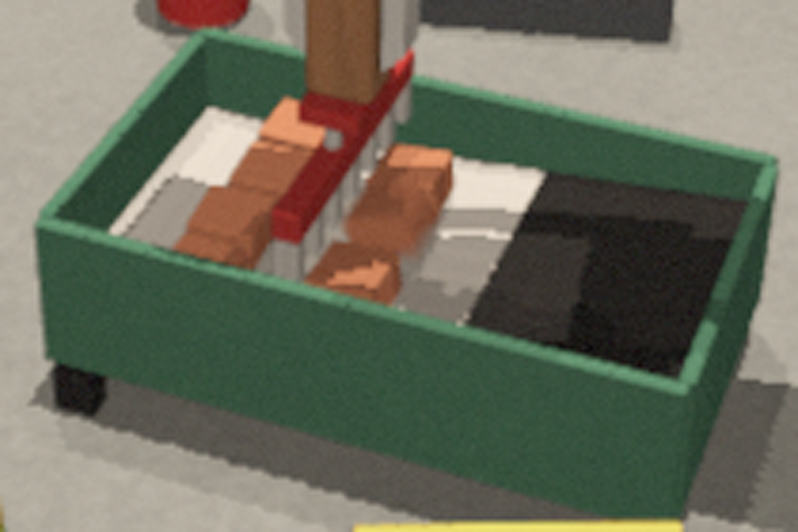

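The near block has gone over; the middle one is tilting. I'll push a little further, then lift and look.

```bash

python3 -m creep '[[-4,-0.4,0,0,0,0,255],[-8,-0.8,0,0,0,0,255],[-12,-1.2,0,0,0,0,255],[-12,-20,0,0,0,0,255],[-12,-55,0,0,0,0,255]]'
python3 -m creep '[[30,0,0,0,0,0,255],[70,0,0,0,0,0,255],[105,0,0,0,0,0,255],[105,0,0,0,0,0,255]]'
python3 - <<'E'
from h import *
from bench import robot
o=robot.get_obs();print(o['tool_pos'],tf(o['tool_pos']),o['wrist_force'])
s=robot.snapshot('wrist');cv2.imwrite('pics/m_wrist.png',s['color'])
s=robot.snapshot('side');cv2.imwrite('pics/m_side.png',cv2.resize(s['color'][240:380,220:430],None,fx=3.8,fy=3.8,interpolation=cv2.INTER_CUBIC))
E
```

```text
time: 14.68
tool_pos: [0.5699, 0.0211, 0.2255]
ee_rot: [-1.571, 0.003, -0.207]
wrist_force: [1.0, 0.5, -1.5]
width: 0.0339
time: 15.18
tool_pos: [0.6751, -0.0012, 0.2247]
ee_rot: [-1.571, 0.001, -0.207]
wrist_force: [-0.1, 0.1, -2.8]
width: 0.034
[ 0.67508547 -0.00120001  0.22470402] [[0.0704, -0.0021]] [-0.13880144  0.07862244 -2.82188956]
```

View pics/m_wrist.png

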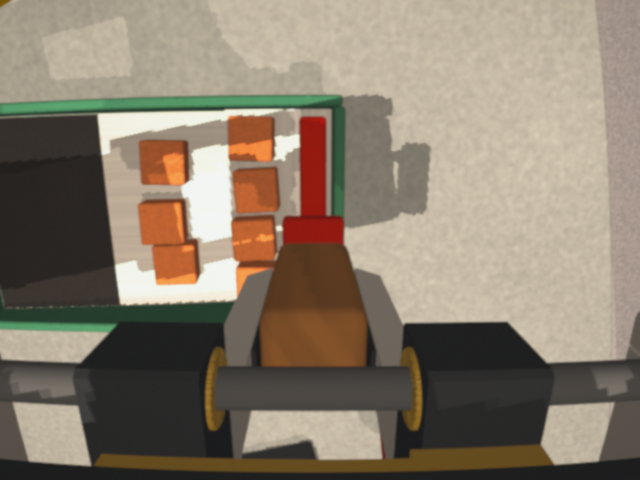

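View pics/m_side.png

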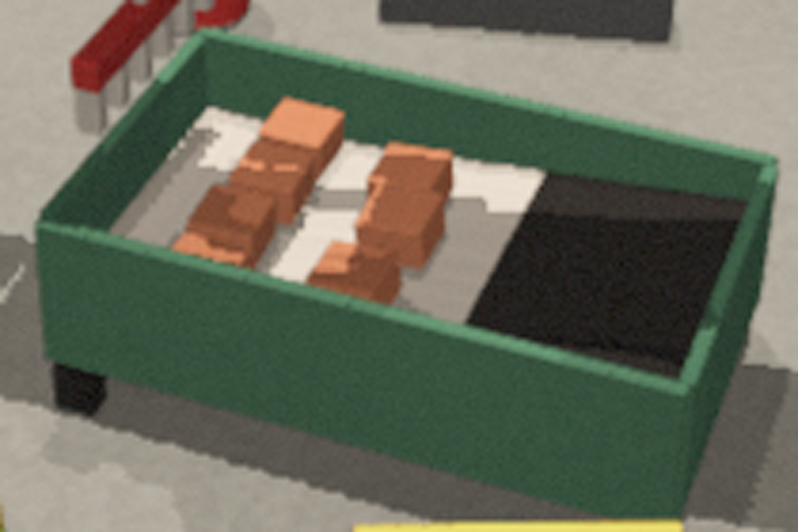

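All seven are flat now: three in front at px 140–198, four on the shelf at px 228–278. Next is the deck stroke. I'll lower behind the row.

```bash

python3 -m creep '[[-3,30,0,0,0,0,255],[-3,65,0,0,-0.2,0,255],[-3,79,0,0,-0.2,0,255],[-3,82,0,0,-0.2,0,255],[-3,82,0,0,-0.2,0,255]]'
python3 -m creep '[[0,0,0,0,0,0,255],[0,0,0,0,0,0,255]]'
python3 - <<'E'
from h import *
from bench import robot
o=robot.get_obs();print(o['tool_pos'],tf(o['tool_pos']),o['wrist_force'])
s=robot.snapshot('wrist');cv2.imwrite('pics/n_wrist.png',s['color'])
E
```

```text
time: 15.9
tool_pos: [0.671, 0.0002, 0.1453]
ee_rot: [-1.571, -0.003, -0.203]
wrist_force: [0.4, -0.1, -1.9]
width: 0.0336
time: 16.15
tool_pos: [0.671, 0.0001, 0.1448]
ee_rot: [-1.571, -0.002, -0.203]
wrist_force: [0.8, -0.8, -2.4]
width: 0.0336
[6.71020662e-01 1.35837124e-04 1.44755525e-01] [[0.0662, -0.0016]] [ 0.84428684 -0.84298769 -2.42232713]
```

View pics/n_wrist.png

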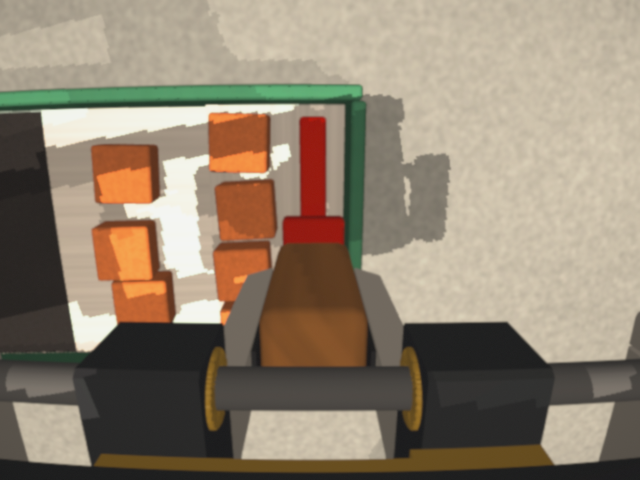

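```bash

python3 -m creep '[[0,2,0,0,0,0,255],[0,4,0,0,0,0,255],[0,5.5,0,0,0,0,255],[0,5.5,0,0,0,0,255]]'
python3 -m creep '[[0,0.8,0,0,0,0,255],[0,0.8,0,0,0,0,255],[0,0.8,0,0,0,0,255]]'
python3 -m creep '[[0,0.5,0,0,0,0,255],[0,0.5,0,0,0,0,255],[0,0.5,0,0,0,0,255]]'
```

```text
time: 16.7
tool_pos: [0.6702, 0.0002, 0.1375]
ee_rot: [-1.571, 0.001, -0.203]
wrist_force: [0.4, 0.2, -2.0]
width: 0.0335
time: 17.08
tool_pos: [0.6704, 0.0002, 0.1372]
ee_rot: [-1.571, -0.0, -0.203]
wrist_force: [0.7, 0.5, -2.6]
width: 0.0343
time: 17.45
tool_pos: [0.6705, 0.0002, 0.137]
ee_rot: [-1.571, -0.0, -0.203]
wrist_force: [0.1, -0.2, -0.6]
width: 0.034
```

```bash

python3 -m creep '[[0,0.3,0,0,0,0,255],[0,0.3,0,0,0,0,255]]'
python3 -m creep '[[0,0.2,0,0,0,0,255],[0,0.2,0,0,0,0,255]]'
```

```text
time: 17.7
tool_pos: [0.6705, 0.0002, 0.1368]
ee_rot: [-1.571, -0.0, -0.203]
wrist_force: [-0.6, 0.1, 0.6]
width: 0.0339
time: 17.95
tool_pos: [0.6705, 0.0002, 0.1366]
ee_rot: [-1.571, -0.0, -0.203]
wrist_force: [-0.6, -0.6, 3.1]
width: 0.034
```

```bash

python3 -m creep '[[-1,-0.15,0,0,0,0,255],[-3,-0.15,0,0,0,0,255],[-6,-0.15,0,0,0,0,255],[-9,-0.15,0,0,0,0,255],[-12,-0.15,0,0,0,0,255]]'
```

```text
time: 18.58
tool_pos: [0.6588, 0.0026, 0.1366]
ee_rot: [-1.571, -0.001, -0.203]
wrist_force: [1.1, -0.4, 1.7]
width: 0.034
```

```bash

python3 -m creep '[[-3,0,0,0,0,0,255],[-6.5,0,0,0,0,0,255],[-10,0,0,0,0,0,255],[-13.5,0,0,0,0,0,255],[-17,0,0,0,0,0,255]]'
python3 -m creep '[[-3.5,0,0,0,0,0,255],[-7,0,0,0,0,0,255],[-10.5,0,0,0,0,0,255],[-14,0,0,0,0,0,255],[-17,0,0,0,0,0,255]]'
```

```text
time: 19.2
tool_pos: [0.6421, 0.006, 0.1365]
ee_rot: [-1.571, -0.001, -0.203]
wrist_force: [3.7, -1.1, 2.5]
width: 0.0337
time: 19.82
tool_pos: [0.6253, 0.0095, 0.1365]
ee_rot: [-1.571, -0.0, -0.203]
wrist_force: [3.8, -0.6, 1.9]
width: 0.0341
```

```bash

python3 -m creep '[[-3,0,0,0,0,0,255],[-6,0,0,0,0,0,255],[-9,0,0,0,0,0,255],[-12,-0.1,0,0,0,0,255],[-14,-0.2,0,0,0,0,255]]'
python3 - <<'E'
from h import *
from bench import robot
o=robot.get_obs();print(o['tool_pos'],tf(o['tool_pos']),o['wrist_force'])
s=robot.snapshot('wrist');cv2.imwrite('pics/o_wrist.png',s['color'])
E
```

```text
time: 20.45
tool_pos: [0.6116, 0.0123, 0.1365]
ee_rot: [-1.571, -0.0, -0.203]
wrist_force: [4.0, -1.0, 2.6]
width: 0.0339
[0.61163395 0.01230955 0.13651716] [[0.0056, -0.0016]] [ 3.97507909 -0.99084247  2.6243423 ]
```

View pics/o_wrist.png

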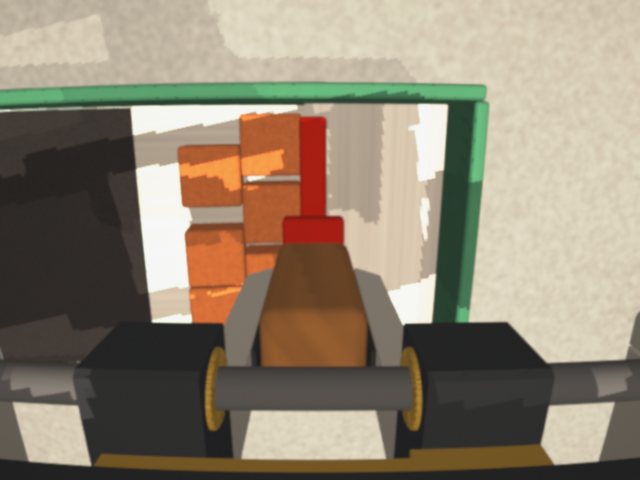

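```bash

python3 -m creep '[[-2,-0.3,0,0,0,0,255],[-4,-0.45,0,0,0,0,255],[-6,-0.6,0,0,0,0,255],[-8,-0.75,0,0,0,0,255]]'
```

```text
time: 21.0
tool_pos: [0.6038, 0.0139, 0.1373]
ee_rot: [-1.571, -0.0, -0.203]
wrist_force: [5.9, -1.4, 1.9]
width: 0.034
```

```bash

python3 -m creep '[[-3,-0.25,0,0,0,0,255],[-6,-0.5,0,0,0,0,255],[-9,-0.77,0,0,0,0,255],[-12,-1.03,0,0,0,0,255],[-15,-1.3,0,0,0,0,255]]'
python3 -m creep '[[-3,-0.25,0,0,0,0,255],[-6,-0.5,0,0,0,0,255],[-9,-0.77,0,0,0,0,255],[-12,-1.03,0,0,0,0,255]]'
```

```text
time: 21.62
tool_pos: [0.5891, 0.0169, 0.1388]
ee_rot: [-1.571, -0.001, -0.203]
wrist_force: [5.3, -2.2, 3.0]
width: 0.0337
time: 22.12
tool_pos: [0.5775, 0.0193, 0.14]
ee_rot: [-1.571, -0.001, -0.203]
wrist_force: [4.5, -1.5, 3.2]
width: 0.034
```

```bash

python3 -m creep '[[-3,-0.5,0,0,0,0,255],[-6,-0.8,0,0,0,0,255],[-9,-1.1,0,0,0,0,255],[-12,-1.4,0,0,0,0,255],[-15,-1.7,0,0,0,0,255]]'
python3 - <<'E'
from h import *
from bench import robot
o=robot.get_obs();print(o['tool_pos'],tf(o['tool_pos']),o['wrist_force'])
s=robot.snapshot('wrist');cv2.imwrite('pics/p_wrist.png',s['color'])
E
```

```text
time: 22.75
tool_pos: [0.5627, 0.0224, 0.1416]
ee_rot: [-1.571, -0.001, -0.203]
wrist_force: [5.3, -1.3, 2.9]
width: 0.0339
[0.56272793 0.02240098 0.14158666] [[-0.0444, -0.0015]] [ 5.3068622  -1.2567647   2.90057174]
```

View pics/p_wrist.png

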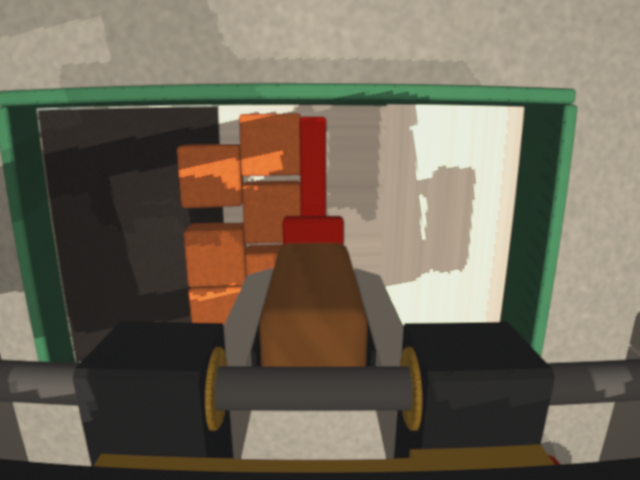

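```bash

python3 -m creep '[[-3,-0.45,0,0,0,0,255],[-6,-0.75,0,0,0,0,255],[-9,-1.05,0,0,0,0,255],[-12,-1.35,0,0,0,0,255],[-15,-1.65,0,0,0,0,255]]'
python3 -m creep '[[-3,-0.3,0,0,0,0,255],[-6,-0.6,0,0,0,0,255],[-9,-0.9,0,0,0,0,255],[-12,-1.2,0,0,0,0,255]]'
```

```text
time: 23.42
tool_pos: [0.5481, 0.0254, 0.1431]
ee_rot: [-1.571, -0.001, -0.203]
wrist_force: [5.2, -1.4, 2.6]
width: 0.0339
time: 23.92
tool_pos: [0.5363, 0.0278, 0.1444]
ee_rot: [-1.571, -0.001, -0.203]
wrist_force: [4.9, -0.7, 2.7]
width: 0.034
```

```bash

python3 -m creep '[[-3,-0.35,0,0,0,0,255],[-6,-0.65,0,0,0,0,255],[-9,-0.95,0,0,0,0,255],[-12,-1.25,0,0,0,0,255],[-15,-1.55,0,0,0,0,255]]'
python3 -m creep '[[-3,-0.3,0,0,0,0,255],[-6,-0.6,0,0,0,0,255],[-9,-0.9,0,0,0,0,255],[-12,-1.2,0,0,0,0,255]]'
python3 - <<'E'
from h import *
from bench import robot
o=robot.get_obs();print(o['tool_pos'],tf(o['tool_pos']),o['wrist_force'])
s=robot.snapshot('wrist');cv2.imwrite('pics/q_wrist.png',s['color'])
E
```

```text
time: 24.55
tool_pos: [0.5217, 0.0308, 0.1459]
ee_rot: [-1.571, -0.001, -0.203]
wrist_force: [5.3, -1.1, 2.3]
width: 0.0339
time: 25.05
tool_pos: [0.51, 0.0332, 0.1471]
ee_rot: [-1.571, -0.001, -0.203]
wrist_force: [5.1, 0.1, 2.4]
width: 0.0338
[0.50995161 0.0332128  0.14710807] [[-0.0982, -0.0015]] [5.11415396 0.08362573 2.44237613]
```

View pics/q_wrist.png

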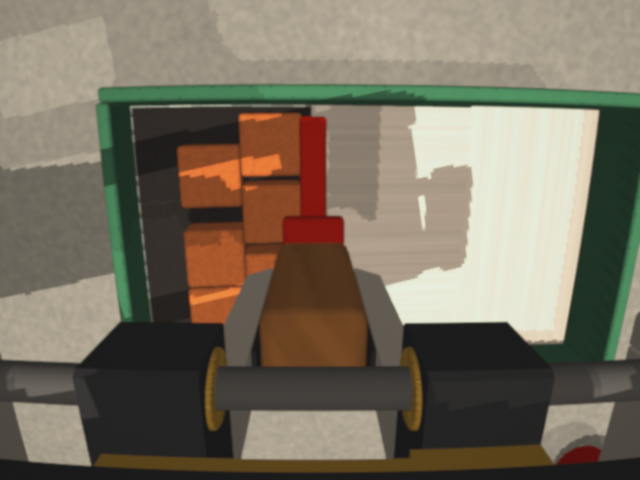

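The wrist view shows both rows on the dark area, rear row against the bar (px 240–300) and front row clear of the end wall. I'll back off and lift.

```bash

python3 -m creep '[[2,-1,0,0,0,0,255],[4,-8,0,0,0,0,255],[5,-35,0,0,0,0,255],[5,-65,0,0,0,0,255],[5,-80,0,0,0,0,255]]'
python3 - <<'E'
from h import *
from bench import robot
o=robot.get_obs();print(o['tool_pos'],tf(o['tool_pos']),o['joint_positions'].round(2))
print(go(o,[.5225,-.3021,.228],-1.538))
E
```

```text
time: 25.72
tool_pos: [0.5139, 0.0324, 0.2272]
ee_rot: [-1.571, 0.003, -0.203]
wrist_force: [0.3, -0.2, -3.0]
width: 0.0339
[0.51391343 0.0324171  0.22718722] [[-0.0942, -0.0015]] [-0.05  0.01  1.41  0.    1.73  0.16]
(array([  75.8,   -0.9, -325.9]), array([ 0.12, 76.5 , -0.12]))
```

Back towards the holder, first part, then I'll look at the tray with the arm out of the way.

```bash

python3 -m creep '[[8,-1,-35,0,5,0,255],[18,-1,-80,0,15,0,255],[30,-1,-130,0,25,0,255],[42,-1,-180,0,35,0,255],[52,-1,-225,0,45,0,255]]'
python3 - <<'E'
from h import *
from bench import robot
o=robot.get_obs()
print(o['tool_pos'],go(o,[.5225,-.3021,.228],-1.538))
a=robot.snapshot('side')['color'];b=robot.snapshot('top')['color']
cv2.imwrite('pics/r_side.png',cv2.resize(a[240:380,220:430],None,fx=3.8,fy=3.8,interpolation=cv2.INTER_CUBIC))
cv2.imwrite('pics/r_top.png',cv2.resize(b[175:325,215:325],None,fx=4,fy=4,interpolation=cv2.INTER_CUBIC))
E
```

```text
time: 26.35
tool_pos: [0.519, -0.1997, 0.2261]
ee_rot: [-1.573, 0.004, -0.994]
wrist_force: [1.2, -0.4, -1.7]
width: 0.0338
[ 0.51898127 -0.1997156   0.22609625] (array([ 87.8,  -2.2, -52.8]), array([ 0.2 , 31.14, -0.2 ]))
```

View pics/r_side.png

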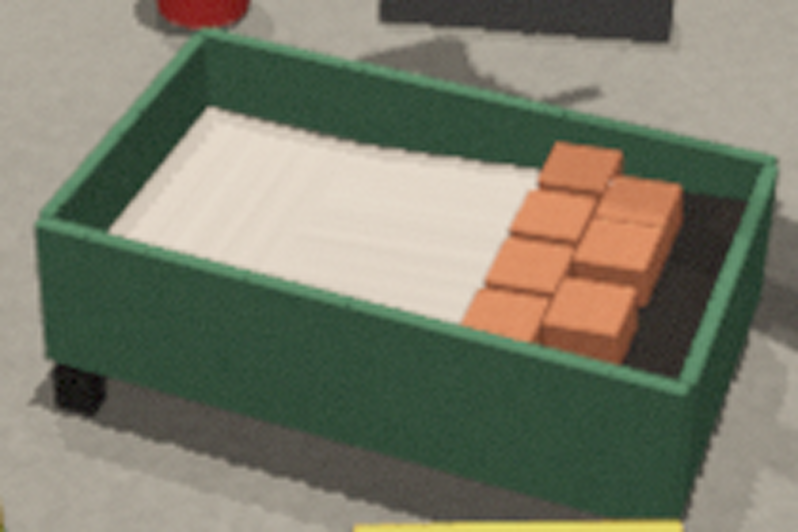

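View pics/r_top.png

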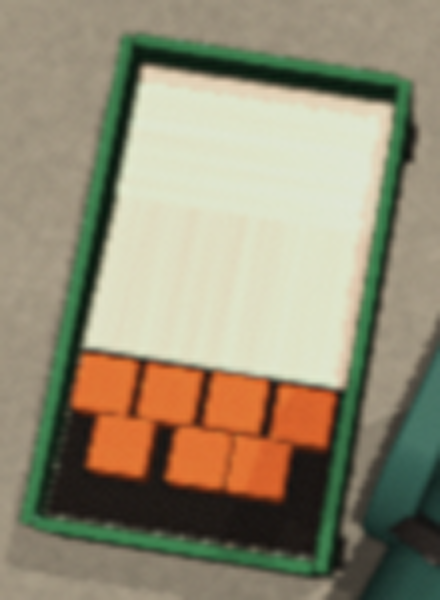

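All seven lie flat on the dark area, four then three (top crop rows 350–445 and 415–500), with nothing stacked. Now the rake goes back to the holder.

```bash

python3 -m creep '[[20,-2,-12,0,9,0,255],[45,-2,-27,0,18,0,255],[68,-2,-41,0,27,0,255],[88,-2,-53,0,31.1,0,255],[88,-2,-53,0,31.1,0,255]]'
python3 -m creep '[[0,0,0,0,0,0,255],[0,0,0,0,0,0,255]]'
python3 - <<'E'
from h import *
from bench import robot
o=robot.get_obs()
print(o['tool_pos'],go(o,[.5225,-.3021,.0828],-1.538))
s=robot.snapshot('wrist');cv2.imwrite('pics/s_wrist.png',s['color'])
a=robot.snapshot('side')['color']
cv2.imwrite('pics/s_side.png',cv2.resize(a[90:270,280:440],None,fx=3.3,fy=3.3,interpolation=cv2.INTER_CUBIC))
E
```

```text
time: 27.08
tool_pos: [0.5236, -0.3011, 0.228]
ee_rot: [-1.574, 0.003, -1.531]
wrist_force: [0.1, 0.3, -1.5]
width: 0.0337
time: 27.32
tool_pos: [0.5244, -0.2999, 0.2299]
ee_rot: [-1.571, 0.001, -1.529]
wrist_force: [-0.6, -0.8, -2.4]
width: 0.0339
[ 0.5244325  -0.29989696  0.22985568] (array([  2.2, 147.1,  -2. ]), array([ 0.02,  0.51, -0.04]))
```

View pics/s_wrist.png

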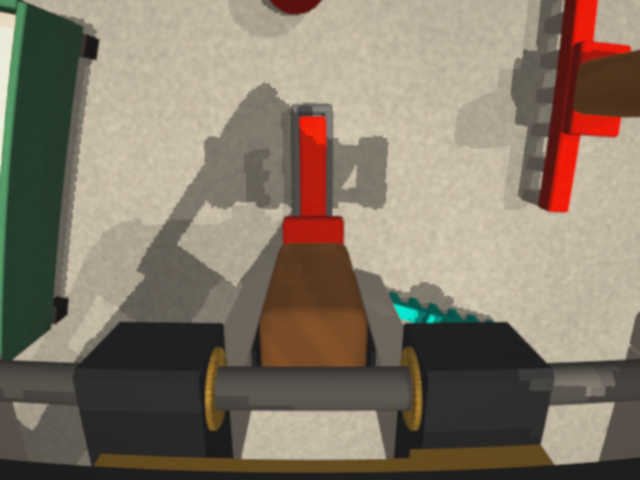

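View pics/s_side.png

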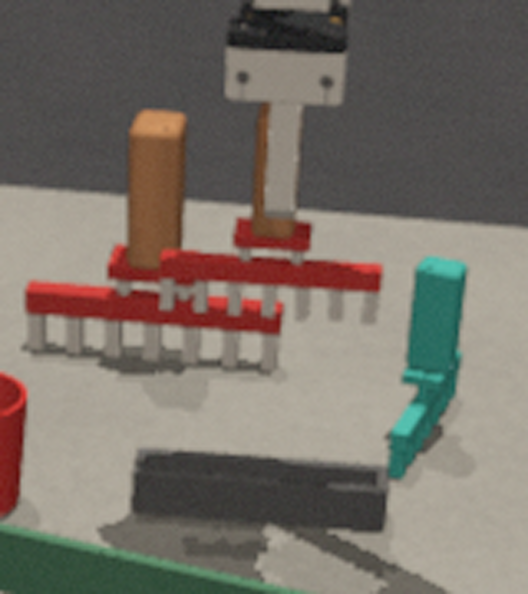

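```bash

python3 -m creep '[[2.2,25,-2,0,0.5,0,255],[2.2,60,-2,0,0.5,0,255],[2.2,90,-2,0,0.5,0,255],[2.2,100,-2,0,0.5,0,255],[2.2,100,-2,0,0.5,0,255]]'
python3 -m creep '[[0,0,0,0,0,0,255],[0,0,0,0,0,0,255]]'
python3 - <<'E'
from h import *
from bench import robot
o=robot.get_obs()
print(o['tool_pos'],o['wrist_force'],go(o,[.5225,-.3021,.0828],-1.538))
s=robot.snapshot('wrist');cv2.imwrite('pics/t_wrist.png',s['color'])
E
```

```text
time: 28.05
tool_pos: [0.5224, -0.3032, 0.1298]
ee_rot: [-1.571, 0.0, -1.54]
wrist_force: [-0.5, -0.3, -1.9]
width: 0.034
time: 28.3
tool_pos: [0.5233, -0.3041, 0.1318]
ee_rot: [-1.568, -0.002, -1.54]
wrist_force: [-1.0, -0.3, -2.4]
width: 0.0339
[ 0.52329644 -0.30405396  0.13176134] [-0.98830845 -0.30345398 -2.44986512] (array([-2.1, 49. , -0.9]), array([-0.15, -0.11,  0.11]))
```

View pics/t_wrist.png

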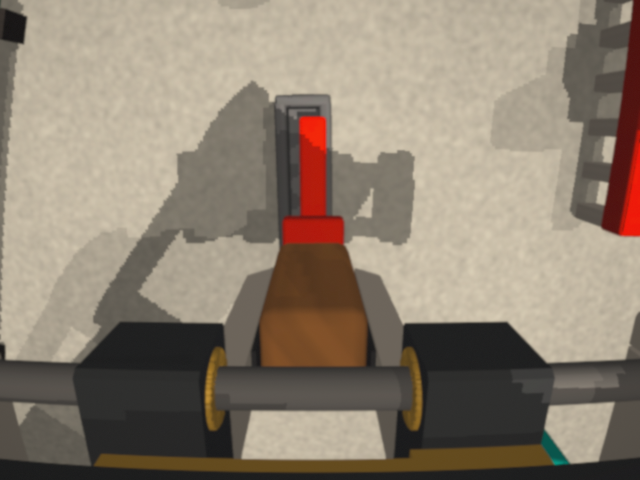

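```bash

python3 -m creep '[[0,0,0,0,0,0,255],[0,0,0,0,0,0,255]]'
python3 - <<'E'
from h import *
from bench import robot
o=robot.get_obs();s=robot.snapshot('wrist');c=cam(s,o)
print(o['tool_pos'],o['ee_rot'],go(o,[.5225,-.3021,.0828],-1.538))
cv2.imwrite('pics/u_wrist.png',cv2.resize(s['color'][80:260,230:390],None,fx=3.3,fy=3.3,interpolation=cv2.INTER_CUBIC))
E
```

```text
time: 28.6
tool_pos: [0.5226, -0.3036, 0.1301]
ee_rot: [-1.57, -0.0, -1.54]
wrist_force: [-0.3, 0.1, -1.8]
width: 0.034
[ 0.52255562 -0.30360385  0.13014344] [-1.57049228e+00 -3.14985925e-04 -1.53998745e+00] (array([-1.5, 47.3, -0. ]), array([-0.02, -0.11,  0.02]))
```

View pics/u_wrist.png

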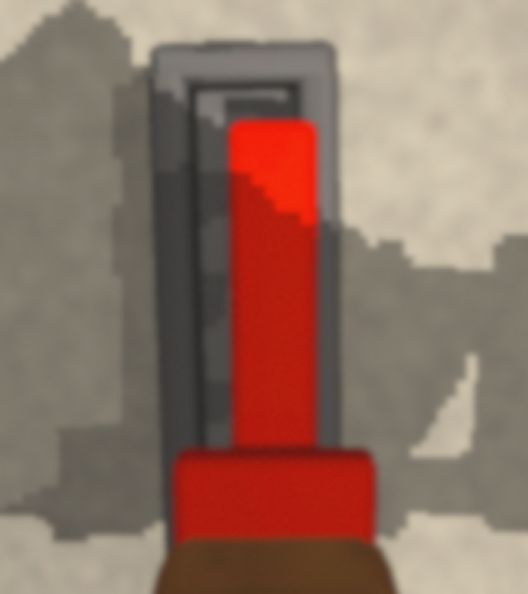

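```bash

python3 - <<'E'
from h import *
from bench import robot
o=robot.get_obs();c=cam(robot.snapshot('wrist'),o)
f=lambda a:np.array(a)/3.3+[230,80]
M=R.from_euler('xyz',o['ee_rot']).as_matrix()
T=lambda X:((X-o['tool_pos'])@M*1000).round(1).tolist()
print('rim L',T(onplane(f([[153,60],[172,540]]),.034,c)),'R',T(onplane(f([[335,60],[340,440]]),.034,c)))
print('slot corners', T(onplane(f([[190,85],[298,85],[205,440]]),.034,c)), onplane(f([[190,85],[298,85]]),.034,c).round(4).tolist())
z=o['tool_pos'][2]-.077+.039
print('bar',T(onplane(f([[230,125],[317,125],[233,445],[318,445]]),z,c)))
E
```

```text
rim L [[-23.9, 96.1, 90.3], [-21.7, 96.0, -5.5]] R [[11.1, 96.1, 90.3], [12.9, 96.1, 15.7]]
slot corners [[-16.8, 96.1, 85.6], [4.0, 96.1, 85.6], [-14.6, 96.0, 15.7]] [[0.6076, -0.2842, 0.034], [0.6082, -0.305, 0.034]]
bar [[-7.3, 38.0, 76.9], [6.0, 38.0, 76.9], [-7.2, 38.0, 26.8], [6.5, 38.0, 26.8]]
```

The picture puts the slot centre about 4 mm to tool −x, with the slot turned about 1.3°. I'll correct both before inserting.

```bash

python3 -m creep '[[-2,0,1,0,-0.6,0,255],[-4,5,2.5,0,-1.2,0,255],[-4,5,2.5,0,-1.2,0,255],[-4,5,2.5,0,-1.2,0,255],[-4,5,2.5,0,-1.2,0,255]]'
python3 - <<'E'
from h import *
from bench import robot
o=robot.get_obs();s=robot.snapshot('wrist');c=cam(s,o)
print(o['tool_pos'],o['ee_rot'])
cv2.imwrite('pics/v_wrist.png',cv2.resize(s['color'][80:260,230:390],None,fx=3.3,fy=3.3,interpolation=cv2.INTER_CUBIC))
E
```

```text
time: 29.32
tool_pos: [0.5249, -0.2996, 0.125]
ee_rot: [-1.571, -0.0, -1.519]
wrist_force: [0.2, 0.3, -3.1]
width: 0.0341
[ 0.52487714 -0.29955809  0.1250151 ] [-1.57067960e+00 -2.31378448e-04 -1.51912406e+00]
```

View pics/v_wrist.png

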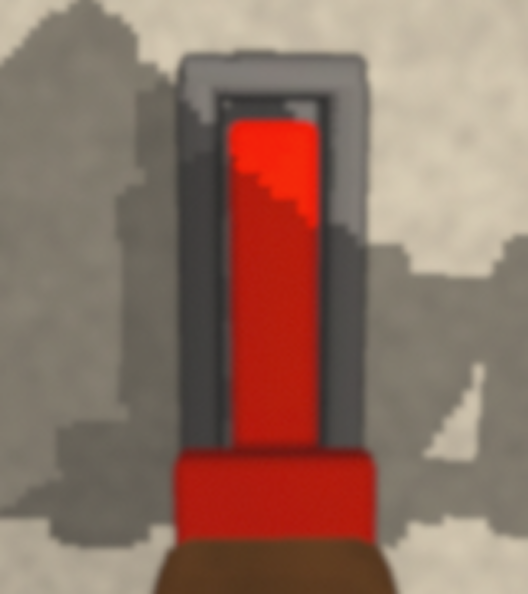

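The bar (crop px 230–319) now sits centred in the slot (217–327), so I'll lower it.

```bash

python3 -m creep '[[0,8,0,0,0,0,255],[0,16,0,0,0,0,255],[0,22,0,0,0,0,255],[0,24,0,0,0,0,255],[0,24,0,0,0,0,255]]'
python3 -m creep '[[0,6,0,0,0,0,255],[0,12,0,0,0,0,255],[0,15,0,0,0,0,255],[0,15,0,0,0,0,255]]'
```

```text
time: 30.0
tool_pos: [0.5248, -0.2994, 0.1007]
ee_rot: [-1.571, 0.0, -1.519]
wrist_force: [0.6, 0.4, -1.7]
width: 0.0334
time: 30.5
tool_pos: [0.5246, -0.2993, 0.0854]
ee_rot: [-1.572, 0.0, -1.519]
wrist_force: [-0.6, 0.5, -2.5]
width: 0.0337
```

```bash

python3 -m creep '[[0,1,0,0,0,0,255],[0,2,0,0,0,0,255],[0,2,0,0,0,0,255],[0,2,0,0,0,0,255]]'
python3 -m creep '[[0,0.4,0,0,0,0,255],[0,0.4,0,0,0,0,255]]'
```

```text
time: 31.0
tool_pos: [0.5249, -0.2995, 0.084]
ee_rot: [-1.571, -0.0, -1.519]
wrist_force: [0.1, 0.4, -2.7]
width: 0.0341
time: 31.25
tool_pos: [0.5248, -0.2995, 0.0835]
ee_rot: [-1.571, -0.0, -1.519]
wrist_force: [0.1, 0.0, -3.2]
width: 0.0335
```

```bash

python3 -m creep '[[0,0.5,0,0,0,0,255],[0,0.5,0,0,0,0,255]]'
python3 -m creep '[[0,0.3,0,0,0,0,255],[0,0.3,0,0,0,0,255]]'
```

```text
time: 31.5
tool_pos: [0.5249, -0.2995, 0.0831]
ee_rot: [-1.571, -0.0, -1.519]
wrist_force: [0.0, 0.3, -1.4]
width: 0.0337
time: 31.75
tool_pos: [0.5249, -0.2995, 0.083]
ee_rot: [-1.571, -0.0, -1.519]
wrist_force: [-0.8, 0.3, -1.0]
width: 0.0339
```

The teeth have touched the holder floor. I'll open the fingers and retreat straight up.

```bash

python3 -m creep '[[0,0,0,0,0,0,200],[0,0,0,0,0,0,150],[0,0,0,0,0,0,90],[0,0,0,0,0,0,60],[0,0,0,0,0,0,60]]'
python3 -m creep '[[0,0,0,0,0,0,40],[0,0,0,0,0,0,40],[0,0,0,0,0,0,40],[0,0,0,0,0,0,40]]'
python3 - <<'E'
from h import *
from bench import robot
s=robot.snapshot('wrist');cv2.imwrite('pics/w_wrist.png',s['color'])
E
```

```text
time: 32.38
tool_pos: [0.5249, -0.2995, 0.0828]
ee_rot: [-1.571, -0.0, -1.519]
wrist_force: [1.1, 0.2, 0.0]
width: 0.0652
time: 32.88
tool_pos: [0.5249, -0.2995, 0.0827]
ee_rot: [-1.571, -0.0, -1.519]
wrist_force: [0.7, -1.1, -0.1]
width: 0.0791
```

View pics/w_wrist.png

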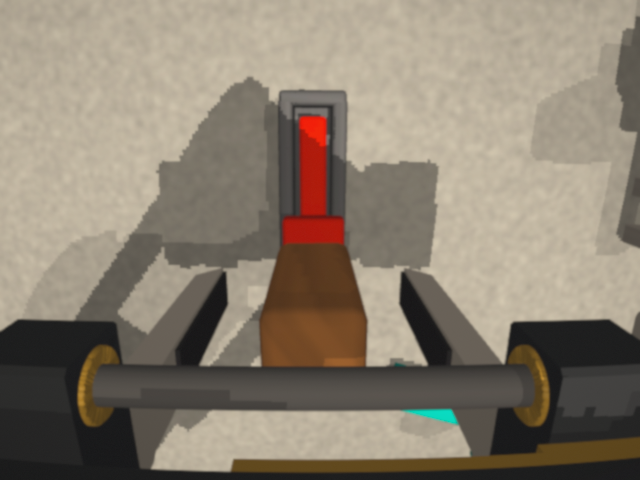

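The fingers are clear on both sides (inner pads at px 228 and 400, handle 262–366) and the rake stands in the slot. Retreating.

```bash

python3 -m creep '[[0,-10,0,0,0,0,40],[0,-40,0,0,0,0,40],[0,-90,0,0,0,0,40],[0,-140,0,0,0,0,40],[0,-170,0,0,0,0,40]]'
python3 -m creep '[[0,0,-40,0,0,0,40],[0,0,-90,0,0,0,40],[0,0,-120,0,0,0,40],[0,0,-120,0,0,0,40],[0,0,-120,0,0,0,40]]'
python3 - <<'E'
from h import *
from bench import robot
o=robot.get_obs();print(o['tool_pos'],o['time'])
a=robot.snapshot('side')['color'];b=robot.snapshot('top')['color']
cv2.imwrite('pics/x_side.png',a);cv2.imwrite('pics/x_top.png',b)
cv2.imwrite('pics/x_sc.png',cv2.resize(a[230:380,220:430],None,fx=3.8,fy=3.8,interpolation=cv2.INTER_CUBIC))
for c in('side','top'):
  for n in('rake_grip','block1_mid','carton','jar','cup'):
    for d in robot.landmark_of(n,c):
        if d['p']>.4: print(c,n,np.round(d['point'],3),tf(d['point']) if 'block' in n else '',round(d['p'],2))
E
```

```text
time: 33.55
tool_pos: [0.5255, -0.2999, 0.2574]
ee_rot: [-1.566, -0.004, -1.519]
wrist_force: [-0.0, -0.1, -0.2]
width: 0.0795
time: 34.17
tool_pos: [0.4057, -0.3057, 0.2533]
ee_rot: [-1.569, -0.001, -1.519]
wrist_force: [0.1, -0.4, 0.6]
width: 0.0791
[ 0.40569738 -0.30571522  0.25329472] 34.175
side rake_grip [ 0.528 -0.299  0.123]  0.67
side rake_grip [ 0.412 -0.432  0.109]  0.67
side rake_grip [ 0.638 -0.519  0.156]  0.59
side block1_mid [ 0.478 -0.014  0.083] [[-0.1198, -0.0545]] 0.82
side carton [0.474 0.285 0.002]  0.96
side carton [ 0.726 -0.276 -0.001]  0.6
side jar [ 0.715  0.227 -0.001]  0.83
side cup [ 0.728 -0.275 -0.001]  0.59
top rake_grip [ 0.527 -0.3    0.119]  0.85
top rake_grip [ 0.637 -0.52   0.154]  0.6
top block1_mid [ 0.474 -0.017  0.084] [[-0.1237, -0.0584]] 0.59
top carton [0.471 0.286 0.001]  0.61
top jar [0.718 0.229 0.002]  0.71
top cup [0.488 0.062 0.086]  0.69
```

View pics/x_side.png

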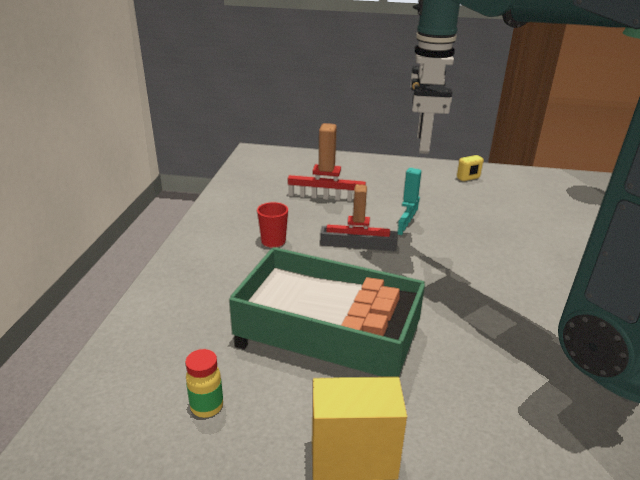

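View pics/x_top.png

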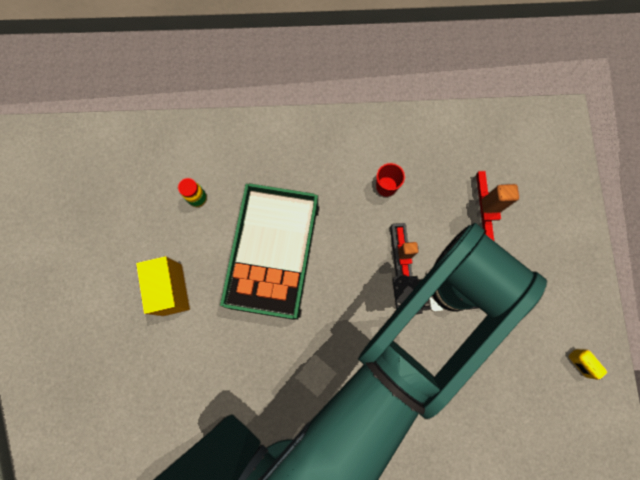

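View pics/x_sc.png

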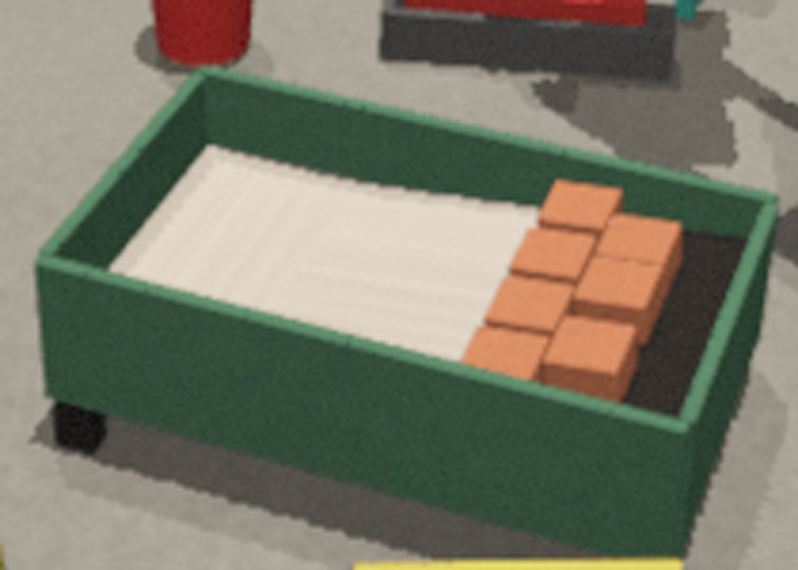

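The rake stands upright in its holder (side 360,215) and all seven blocks lie in one layer on the dark area. The carton, jar and cup haven't moved. Handing in.

```bash
python3 -c "
from bench import robot
print(robot.close_job())"
```

```text
the job is handed in; nothing more can be done
None
```

The job is handed in. It took about 35 s of the 72 s, and no verdict was reported.

**What I did:** I took the smaller wooden-handled rake from its holder. I skimmed the three heaped blocks forward off the row with the teeth above the deck. Two of them landed on edge, so I tipped them flat with a second pass. Then I drew all seven along with the teeth on the deck, from behind the row on the shelf to about 98 mm down the leaf. The leaf slopes up towards the robot by about 0.1 rad. Finally I put the rake back in its holder, let go and backed away.

**Forces:** On the deck stroke the wrist readings gave about 4 to 5.5 N pressing down, after subtracting the rake's weight. The sideways pull reached about 6 N, including the blocks. These are spot readings with noise of about half a newton, so I did not see the peaks between them.

**Last checks:**
- **Blocks:** The final pictures show seven flat blocks on the dark area in rows of four and three, none stacked, with blocks on both halves. The networks put a rear-row block at tray x of about -120 to -124 mm.
- **Rake:** It stands upright in its holder, within about 5 mm of the middle. The networks put the grip at 119 to 123 mm high, close to the 125 mm limit. The geometry gives 116 mm, and the teeth touched the holder floor.
- **Bystanders:** Carton, jar and cup measure within about 6 mm of where they started, which is within the networks' accuracy.

**Disagreements:**
- One network called a block the "cup" in the top view, and another called the cup a "carton" in the side view. The pictures show both were wrong.
- The pose recorded at the grasp and the wrist picture differed by about 3 mm on where the slot is. I followed the picture, and the rake went in cleanly.

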